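# Load a bottle under the ratchet head of the leak-test stand

### The arm

A 7-joint arm with a two-finger parallel gripper is mounted at the origin on the work surface. World frame = base frame: x ahead of the robot, y to its left, z up, the work surface at z = 0. Lengths are in mm, angles in rad, forces in N, time in s.
With the tool pointing down it reaches from about 425 to 925 mm from the base axis. Payload 6.8 kg.
Tool frame: the origin (TCP) lies midway between the tips of the shut fingers; the grasp point (between the pads) lies 19 mm behind it; z points along the fingers, y is the direction in which the jaws open and shut (so a half turn about z gives the same grasp; the last joint's range is limited). The gripper opens to 85 mm and grips with 20 to 120 N. Pads are 22 mm wide; open, the fingers measure 114 mm over their backs; the gripper's body (76 mm by 85 mm) begins 54 mm behind the grasp point. The pads swing forward as they close: fully open they stand 13 mm farther back than shut.
Start: joints at [-1.249, 0.477, 0.022, 1.555, -0.011, 1.109, -0.083], TCP at [281.264, 613.627, 231.308] pointing down, gripper open.
Joint ranges: [-2.96, 2.96], [-0.34, 2.1], [-1.41, 1.46], [0.24, 2.44], [-1.37, 4.51], [0.17, 1.92], [-2.96, 2.96]. Speed limits (rad/s): [2.39, 2.39, 3.14, 3.14, 3.14, 3.14, 3.14].

### API

Orientations are given as a unit quaternion [x, y, z, w].
In Python, from rig import manip, eyes gives the robot as it stands.
- The arm moves only by the tool servo_tool, never from a script. Its argument "series" is a list of rows, each a list of 7 numbers: the opening, from 0 (shut) to 1 (fully open), then the shift along the tool's x, y, z in mm, then the turn, a rotation vector about the tool's x, y, z in rad. A call has 1 to 12 rows; each row shifts and turns the commanded pose from where the row before left it, along the tool's axes as they then stand; what a row does not reach is not made up. A row lasts 1/8 s, in which the tool goes at most 62.5 mm and 10.7 degrees, less where a joint would pass 70% of its speed; a pose out of reach is approached as far as the arm can. A call with a gripper value outside its range is refused whole. The fingers move at their own pace and stop on an object; "squeeze" is the grip in N (left out, the last holds). Time passes only in rows, so rows that do not move let the fingers close. It gives the time, the measured TCP pose, the force and the opening at its end, in the units of the state.
- manip.read_state(): the state, without advancing time (a new reading comes with each control period).
- eyes.read_camera(name): name is "scene" or "side" or "wrist"; returns the picture (420x560x3 uint8, red, green, blue); there is no depth.
- eyes.camera_info(name): a dict with "camera_matrix" (3x3 intrinsics, pixels), "k1" (the pictures are not rectified: a ray, as slopes to the right and down, at radius r is drawn at 1 + k1 r^2 times it, then the intrinsics apply), "R" (3x3) and "t" (3): a world point X has camera coordinates R X + t; the wrist camera has in their place "hand_eye" (4x4, takes a point from camera to tool coordinates, whose origin is the TCP and whose axes are the flange's). Camera axes: x right, y down, z forward; pixel columns grow to the right and rows downward; lengths in mm; the calibration is good to about 2 mm. A picture is of the moment at which its call begins: read the wrist's pose just before it. camera_info takes no time and is no camera call.
- manip.job_done(): hands the job in, once; it reports no verdict.
The state is a dict: "t": time; "q": joint angles; "qvel": joint speeds; "joint_efforts": joint torques, N m; "position": TCP position; "eef_rot": TCP orientation; "contact_force": force on the tool from outside, world axes, zero at the start; "ft_torque": the same for the moment, N m; "opening": opening from 0.0 (shut) to 1.0 (fully open).
Only numpy, scipy, OpenCV 4.12 (cv2) and the standard library are available. Lean on these libraries where they do the work, as an engineer would, in place of code of your own. Each camera call takes 0.05 s, during which the arm holds its last target.

### The job

Load the tall bottle into the hold-down stand: lift the head by its crossbar, click by click past the pawl, until it hangs there by itself higher than the bottle, then bring the bottle, kept upright, fully home into the V-block beneath it without crushing it against the block. Then press the thumb lever to free the pawl, never forcing it against its stop, and hold it down until the head has sunk to rest on the bottle's cap; let go, and leave the jar, the small amber bottle and the label roll where they are.

Things in the scene. Friction and masses are not known exactly. Their poses are not given: they have to be found in the camera images.
- stand: Hold-down stand bolted to the bench: aluminium column 320 tall on a grey foot, white V-block. Origin on the bench at the seat, where the axis of a bottle that is home stands (on the bench itself). +x runs from the open front through the seat to the column, z up. V faces: 45 degrees either side of +x, 58 high, touch the bottle. Foot x 36 to 136, y +-65, 12 tall; column front at x = 88, y +-30.
- head (a joint): Height of the sliding head above its lowest place, 0 to 0.104 m. Head (0.5 to 0.8 kg): toothed rail, forward arm, round pad, crossbar. Oil-damped: sinks at 30 to 55 mm/s; lifting it at 30 mm/s takes 8 to 18 N. The pawl catches each 9 mm: it hangs at 0, 0.009 ... 0.099. Resting on the tall bottle's cap it reads 0.067; the bottle passes beneath when it hangs at 0.072 or more.
- lift_bar (a point): Middle of the head's steel crossbar: round, 12 in diameter, 116 long along the stand's y, at the front end of the arm, 62 in front of the seat axis, 116 + head height above the bench. Free space in front and below; behind it the arm, 26 wide and 22 tall, runs level back over the seat to the rail.
- pad (a point): Centre of the underside of the head's round rubber pad (44 in diameter), straight above the seat, 80 + head height above the bench.
- lever: Pawl and thumb lever, one sprung rocker; origin at its pivot (axis along the stand's x) 81 behind the seat, 21 to its +y side, 109 above the bench. Pressing the thumb pad down swings the pawl out of the teeth; let go, it springs back. The press takes about 2 to 5 N; the pawl lets go of the teeth once the thumb pad is down 6 to 8 mm; a hard stop follows at 10 mm.
- thumb_pad (a point): Centre of the top face of the lever's black thumb pad, 28 x 28, level when at rest: 10 behind and 87 to the +y side of the seat, 117 above the bench. Press it straight down here.
- bottle_mid (a point): Half-way up the axis (73.5 above its foot) of the tall white bottle, a soft plastic cylinder 62 in diameter and 123 tall, with a 30 mm wide cap to 147 in all; about 0.26 kg. It stands on the bench to one side in front of the stand; z axis up along the bottle.
- jar_mid (a point): Half-way up (39 above its foot) a squat white jar with a paper band, 68 in diameter, 78 tall, in front of the stand on the other side. A bystander.
- vial_mid (a point): Half-way up (40 above its foot) a small amber bottle 44 in diameter, 80 tall, standing to the +y side beyond the thumb lever. A bystander.
- labels: Roll of labels lying flat, 90 in diameter, 36 tall, to the -y side of the stand; origin at the centre of its underside. A bystander.

How it is judged (in metres and radians):
On the way, in this order (a step that is already met when the one before it is completed fails the run):
1. the head hangs on its pawl, untouched, clear above the height of the bottle (value of joint head above 0.07 m and velocity of joint head between -0.003 and 0.003 m/s and contact force between each of the fingers, the arm and anything else below 0.3 N), for 0.2 s.
2. the bottle stands upright, home in the V-block beneath the raised head (value of joint head above 0.07 m and horizontal distance between bottle_mid and stand below 0.003 m and angle between bottle_mid's own z axis and vertical below 0.05 rad), for 0.2 s.
At the end, for the whole second after the job is handed in: The tall bottle stands upright (within 3 degrees), home in the V-block (axis within 3 mm of the seat), and the head rests on its cap (head height 64.5 to 69.5 mm), at rest and released (value of joint head between 0.0645 and 0.0695 m and horizontal distance between bottle_mid and stand below 0.003 m and angle between bottle_mid's own z axis and vertical below 0.05 rad and velocity of joint head between -0.003 and 0.003 m/s); the robot touches nothing.
It fails at once if the thumb lever is forced (over 20 N) (contact force between any of the fingers, the arm and lever above 20 N).
It fails at once if the soft bottle is crushed against the stand (over 30 N) (contact force between bottle and stand above 30 N).
It fails at once if the tall bottle is tipped by more than 20 degrees (angle between bottle_mid's own z axis and vertical above 0.35 rad).
It fails at once if a bystander is pushed more than 25 mm from its place or tipped over (distance of any of jar_mid, vial_mid, labels from where it was at the start of the episode above 0.025 m).
It also fails if it takes over 72 s, if anything falls off the work surface, if the arm or the gripper's body presses on something with over 40 N, if the wrist force passes 120 N, or if a joint passes its speed limit or range.

## Working session

There is one attempt and no reset: what is moved stays moved. The work goes in short steps, Python scripts to look and compute and a tool call to move; the robot and the scene stay as the last step left them, time stands still between calls to the robot, and variables do not carry over. Pictures are saved under pics/ and viewed, and the job is handed in when it is done.

Besides the shell and the picture viewer there is one more tool, called after "Request:" as name(argument=value, ...) on one line, values as JSON. servo_tool: Moves the arm, as the interface text tells. Its arguments: {"type":"object","properties":{"series":{"type":"array"},"squeeze":{"type":"number"}},"required":["series"]}

```bash
ls; mkdir -p pics; python3 - <<'E'
from rig import manip, eyes
import cv2
s=manip.read_state(); print(s)
for n in ["scene","side","wrist"]:
    im=eyes.read_camera(n); cv2.imwrite(f"pics/{n}0.png",im[:,:,::-1])
    print(n,eyes.camera_info(n))
E
```

```text
pics
{'t': 0.0, 'q': array([-1.24908163,  0.47781323,  0.02229527,  1.55643922, -0.01148836,
        1.10931662, -0.08311784]), 'qvel': array([-0.00170818,  0.0008443 , -0.00135547,  0.00020406,  0.00038379,
        0.00085042, -0.00026407]), 'joint_efforts': array([-3.75887266e-04, -5.96450686e+01,  1.60778034e+00, -2.81188899e+01,
        1.24174193e-02,  9.42336774e-03, -1.88299475e-05]), 'position': array([281.01825262, 613.06831251, 230.32123129]), 'eef_rot': array([ 2.13233086e-01,  9.77000919e-01, -9.14642059e-04, -1.34105349e-04]), 'contact_force': array([-0.85535627,  0.71620692,  0.56491242]), 'ft_torque': array([ 0.04837677, -0.02723073, -0.00166918]), 'opening': 0.9968541217593274}
scene {'camera_matrix': array([[440.36915977,   0.        , 279.45108843],
       [  0.        , 440.36915977, 209.1368943 ],
       [  0.        ,   0.        ,   1.        ]]), 'k1': -0.04156325780892446, 'R': array([[-4.89636452e-01,  8.71926631e-01, -3.09687256e-04],
       [ 7.61149522e-01,  4.27255486e-01, -4.87959173e-01],
       [-4.25332282e-01, -2.39158316e-01, -8.72866398e-01]]), 't'
[... 333 characters left out ...]
1, -0.47880797, -0.76287503],
       [ 0.50139782,  0.57504252, -0.64647221]]), 't': array([-442.77761824,  341.64856766,  688.10164058])}
wrist {'camera_matrix': array([[298.47083647,   0.        , 271.21683847],
       [  0.        , 298.47083647, 210.98193934],
       [  0.        ,   0.        ,   1.        ]]), 'k1': -0.024169112455115382, 'hand_eye': array([[-3.46186849e-06, -9.56492640e-01, -2.91756457e-01,
         7.43190596e+01],
       [ 9.99999996e-01,  2.36202386e-05, -8.93020606e-05,
         7.18935364e-01],
       [ 9.23081208e-05, -2.91756456e-01,  9.56492635e-01,
        -1.42572687e+02],
       [ 0.00000000e+00,  0.00000000e+00,  0.00000000e+00,
         1.00000000e+00]])}
```

View pics/scene0.png

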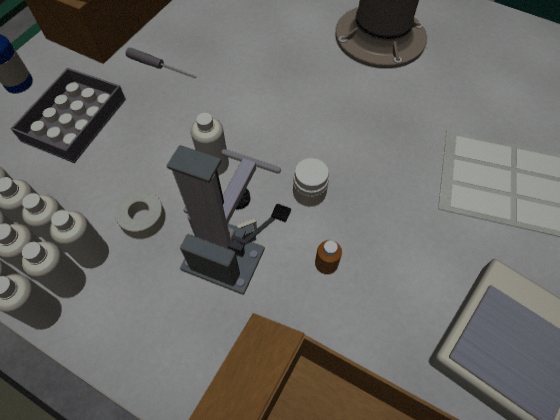

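View pics/side0.png

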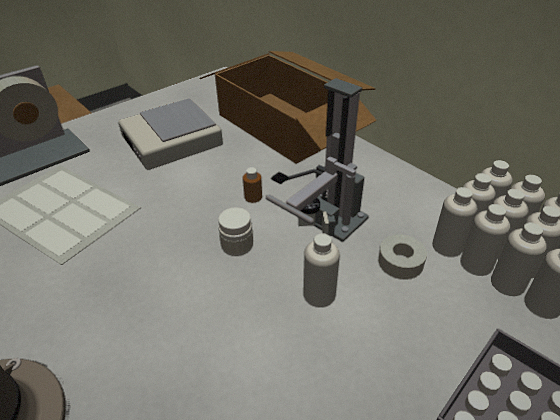

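View pics/wrist0.png

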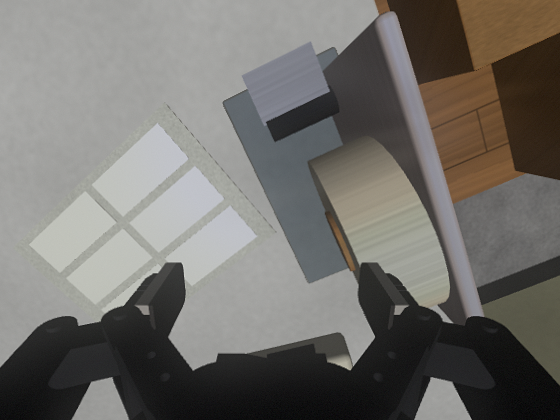

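```bash
cat > h.py <<'E'
from rig import manip, eyes
import numpy as np, cv2
from scipy.optimize import least_squares
from scipy.spatial.transform import Rotation as Ro
def cam(n,state=None):
    i=eyes.camera_info(n)
    if n=='wrist':
        s=state or manip.read_state()
        T=np.eye(4);T[:3,:3]=Ro.from_quat(s['eef_rot']).as_matrix();T[:3,3]=s['position']
        W=np.linalg.inv(T@i['hand_eye']); return i['camera_matrix'],i['k1'],W[:3,:3],W[:3,3]
    return i['camera_matrix'],i['k1'],np.array(i['R']),np.array(i['t'])
def proj(c,X):
    K,k,R,t=c
    X=np.atleast_2d(np.asarray(X,float))
    return cv2.projectPoints(X.reshape(-1,1,3),cv2.Rodrigues(R)[0],t,K,np.array([k,0,0,0.]))[0].reshape(-1,2)
def ray(c,uv):
    K,k,R,t=c
    p=cv2.undistortPoints(np.array([[uv]],float),K,np.array([k,0,0,0.]))[0,0]
    d=R.T@np.array([p[0],p[1],1]); return -R.T@t,d/np.linalg.norm(d)
def atz(c,uv,z):
    o,d=ray(c,uv); return o+d*(z-o[2])/d[2]
def snap(n,f,crop=None,sc=1):
    im=eyes.read_camera(n)[:,:,::-1]; cv2.imwrite('pics/raw_'+f,im)
    if crop: x0,y0,x1,y1=crop; im=im[y0:y1,x0:x1]
    im=np.clip(im.astype(float)*1.6,0,255).astype(np.uint8)
    cv2.imwrite('pics/'+f,cv2.resize(im,None,fx=sc,fy=sc,interpolation=cv2.INTER_CUBIC))
E
python3 - <<'E'
from h import *
for n,(x0,y0,x1,y1),f in [("scene",(110,100,360,300),"sc1"),("side",(210,70,450,310),"sd1")]:
    im=cv2.imread(f"pics/{n}0.png")[y0:y1,x0:x1]
    im=np.clip(im*1.6,0,255).astype(np.uint8)
    s=3 if n=="scene" else 2.5
    cv2.imwrite(f"pics/{f}.png",cv2.resize(im,None,fx=s,fy=s,interpolation=cv2.INTER_CUBIC))
print(proj(cam("scene"),[0,0,0]),proj(cam("side"),[0,0,0]))
E
```

```text
[[379.36190412  36.31148313]] [[-20.87313111 437.03100048]]
```

View pics/sc1.png

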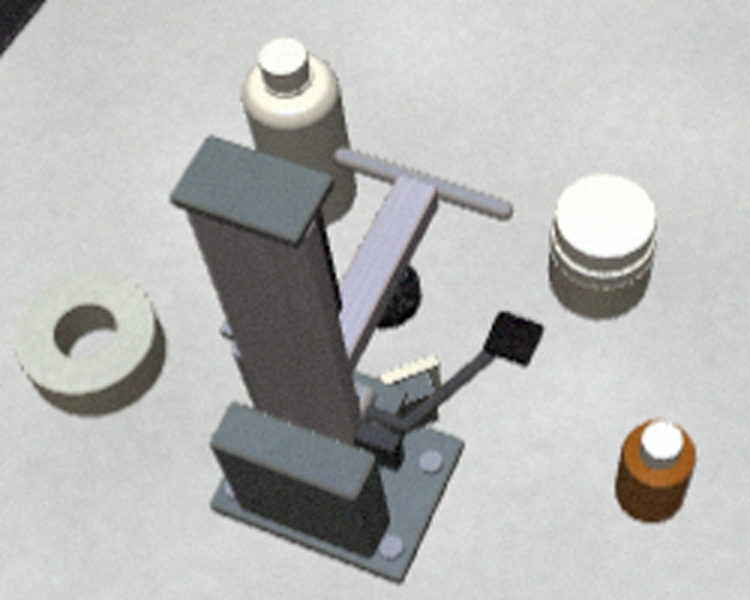

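View pics/sd1.png

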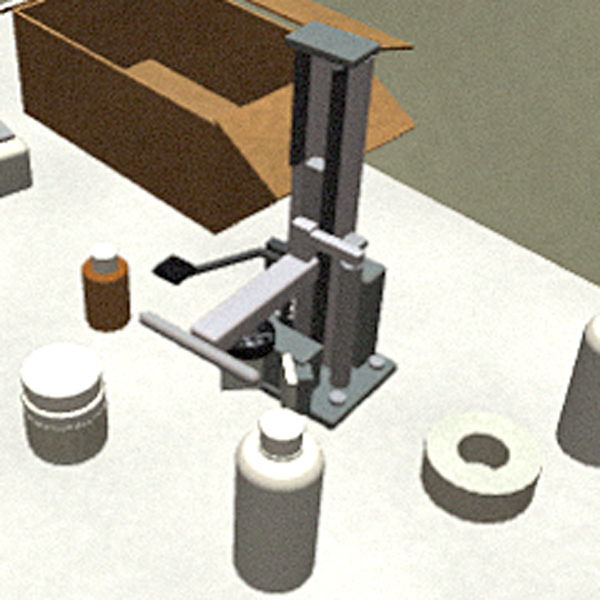

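```bash
cat > fit.py <<'E'
from h import *
sc,sd=cam("scene"),cam("side")
S=lambda u,v:(u/3+110,v/3+100)
D=lambda u,v:(u/2.5+210,v/2.5+70)
P=[(sc,S(338,157),(-62,-58,116,1)),(sc,S(507,211),(-62,58,116,1)),(sc,S(514,337),(-10,87,117,0)),
(sc,S(402,579),(136,65,8,0)),(sc,S(212,506),(136,-65,8,0)),(sc,S(465,440),(36,65,10,0)),
(sd,D(143,316),(-62,58,116,1)),(sd,D(258,377),(-62,-58,116,1)),(sd,D(173,270),(-10,87,117,0)),
(sd,D(335,425),(36,-65,8,0)),(sd,D(396,368),(136,-65,8,0))]
def W(p,m):
    x,y,a,h=p; c,s=np.cos(a),np.sin(a)
    return [x+c*m[0]-s*m[1],y+s*m[0]+c*m[1],m[2]+m[3]*h]
f=lambda p:np.concatenate([proj(c,W(p,m))[0]-uv for c,uv,m in P])
best=min((least_squares(f,[600,0,a,0],loss='soft_l1') for a in np.arange(0,6.3,.8)),key=lambda r:r.cost)
print(best.x,best.x[2]*180/np.pi); print(f(best.x).reshape(-1,2).round(1).tolist())
# objects: base centres via cap tops
def tri(a,b):
    o1,d1=ray(sc,a);o2,d2=ray(sd,b)
    A=np.c_[d1,-d2];k=np.linalg.lstsq(A,o2-o1,rcond=None)[0]
    p,q=o1+d1*k[0],o2+d2*k[1]; return ((p+q)/2).round(1),np.linalg.norm(p-q).round(1)
print('bottle cap',tri(S(284,55),D(283,425)),atz(sc,S(284,55),147),atz(sd,D(283,425),147))
print('jar',tri(S(606,213),D(62,368)),atz(sc,S(606,213),78),atz(sd,D(62,368),78))
print('vial',tri(S(661,438),D(103,250)))
print('labels',tri(S(88,327),D(484,448)))
E
python3 fit.py
```

```text
[637.00855515 -26.25490751 132.08279752   9.56910456] 7567.786844306857
[[-2.5, -0.8], [0.8, 0.7], [3.1, -9.9], [-1.2, 1.9], [-2.3, 1.1], [-0.8, 0.2], [-0.9, -0.5], [0.1, 1.1], [-6.2, 3.0], [-1.2, 0.2], [0.5, -1.4]]
bottle cap (array([ 547. , -149.5,  146. ]), np.float64(4.1)) [ 546.26928806 -147.33322658  147.        ] [ 547.70794012 -151.6202302   147.        ]
jar (array([512. ,  59.3,  79.3]), np.float64(3.3)) [509.81177538  60.0233456   78.        ] [513.71804111  59.03370895  78.        ]
vial (array([634.3, 158.6,  81.4]), np.float64(1.1))
labels (array([ 724.9, -199.9,   38.4]), np.float64(5.9))
```

```bash
sed -i 's/(-10,87,117,0)/(10,87,117,0)/g' fit.py; python3 fit.py
```

```text
[636.025773   -26.00024404 -31.27477156   9.41219855] -1791.912415480569
[[-2.3, -1.0], [1.1, 0.2], [-0.6, -0.9], [-0.3, 1.5], [-1.7, 1.0], [-0.3, -0.3], [-1.4, -0.2], [-0.2, 1.3], [-0.4, -1.3], [-1.6, 0.2], [-0.1, -1.5]]
bottle cap (array([ 547. , -149.5,  146. ]), np.float64(4.1)) [ 546.26928806 -147.33322658  147.        ] [ 547.70794012 -151.6202302   147.        ]
jar (array([512. ,  59.3,  79.3]), np.float64(3.3)) [509.81177538  60.0233456   78.        ] [513.71804111  59.03370895  78.        ]
vial (array([634.3, 158.6,  81.4]), np.float64(1.1))
labels (array([ 724.9, -199.9,   38.4]), np.float64(5.9))
```

Request:
servo_tool(series=[[1, -44, -36.8, -2.7, 0, 0, 0], [1, -44, -36.8, -2.7, 0, 0, 0], [1, -45, -36.8, -2.7, 0, 0, 0], [1, -45, -36.8, -2.7, 0, 0, 0], [1, -45, -36.8, -2.7, 0, 0, 0], [1, -45, -36.8, -2.7, 0, 0, 0], [1, -45, -36.8, -2.7, 0, 0, 0], [1, -45, -36.8, -2.7, 0, 0, 0], [1, -45, -36.8, -2.7, 0, 0, 0], [1, -45, -36.8, -2.7, 0, 0, 0], [1, -45, -36.8, -2.7, 0, 0, 0]])

```text
t: 1.52
position: [561.2, 38.6, 261.1]
eef_rot: [0.213, 0.977, 0.0, 0.0]
contact_force: [1.4, 1.2, -0.4]
opening: 0.999
```

Request:
servo_tool(series=[[0.7, 0, 0, 0, 0, 0, 0.17], [0.7, 0, 0, 0, 0, 0, 0.17], [0.7, 0, 0, 0, 0, 0, 0.17], [0.7, 0, 0, 0, 0, 0, 0.17], [0.7, 0, 0, 0, 0, 0, 0.17], [0.7, 0, 0, 0, 0, 0, 0.15], [0.7, 0, 0, 0, 0, 0, 0]])

```text
t: 2.4
position: [560.5, 40.3, 260.8]
eef_rot: [0.655, 0.756, -0.0, -0.0]
contact_force: [0.2, 0.5, -0.2]
opening: 0.702
```

```bash
python3 - <<'E'
from h import *
s=manip.read_state(); print(s['t'],s['q'],s['position'],s['eef_rot'],s['opening'])
np.save('pics/w1.npy',np.r_[s['position'],s['eef_rot']])
snap('wrist','w1.png',None,1.4)
E
```

```text
2.4 [-0.57621166  0.27885697  0.48406885  1.82143496 -0.14580609  1.07695117
  0.10389094] [560.5286853   40.30659926 260.75811726] [ 6.54968151e-01  7.55656434e-01 -2.48941587e-04 -1.14245872e-04] 0.7017619930265444
```

View pics/w1.png

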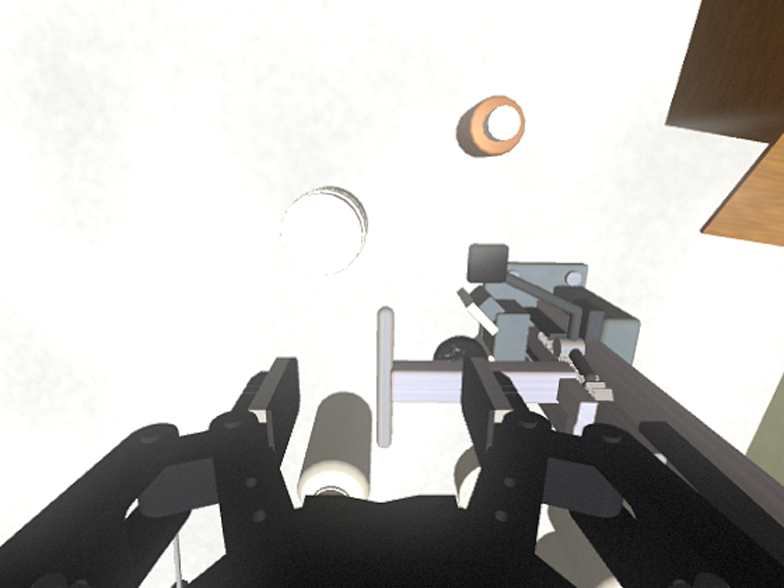

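```bash
cat > m1.py <<'E'
from h import *
v=np.load('pics/w1.npy'); s=dict(position=v[:3],eef_rot=v[3:]); c=cam('wrist',s)
for z in (119,125,128): print(z,atz(c,(386/1.4,308/1.4),z),atz(c,(384/1.4,446/1.4),z))
print('thumb',atz(c,(488/1.4,263/1.4),117),'jar',atz(c,(322/1.4,236/1.4),78),'vial',atz(c,(504/1.4,124/1.4),80))
E
python3 m1.py
python3 - <<'E'
import numpy as np
from scipy.spatial.transform import Rotation as R
def M(q,b): 
    r=R.from_euler('z',b)
    for a,x in zip('zyzyzyz',q): r=r*R.from_euler(a,x)
    return r
D=[([-1.24908163,0.47781323,0.02229527,1.55643922,-0.01148836,1.10931662,-0.08311784],[.2132331,.977001,-.0009146,-.0001341]),([-0.57621166,0.27885697,0.48406885,1.82143496,-0.14580609,1.07695117,0.10389094],[.654968,.755656,-.000249,-.000114])]
for s1 in (1,-1):
 for q,e in D:
  for b in [0]:
   m=M([s1*x if i in(0,2,4,6) else x for i,x in enumerate(q)],0)
   print(s1,(R.from_quat(e)*m.inv()).as_rotvec(), m.as_matrix()[:,2])
E
```

```text
119 [568.40655896  19.95430596 119.        ] [583.92938342 -95.79844793 119.        ]
125 [568.02070183  21.94721907 125.        ] [583.21594645 -91.36279195 125.        ]
128 [567.82777326  22.94367563 128.        ] [582.85922796 -89.14496396 128.        ]
thumb [634.46194746  62.34642113 117.        ] jar [512.90526622  57.91032557  78.        ] vial [634.87451446 157.93090397  80.        ]
1 [-2.84905057e-03 -5.89785361e-08  7.11265327e-01] [-6.52106518e-04  1.73002867e-03 -9.99998291e-01]
1 [-1.03038176e-03 -5.15263303e-07 -1.28576580e+00] [-4.98759575e-04  2.26577220e-04 -9.99999850e-01]
-1 [-1.02423477e-03 -2.71747644e-03 -1.57079364e+00] [-6.52106518e-04 -1.73002867e-03 -9.99998291e-01]
-1 [-7.83537402e-04 -3.56458464e-04 -1.57079643e+00] [-4.98759575e-04 -2.26577220e-04 -9.99999850e-01]
```

Request:
servo_tool(series=[[0.6, -40.4, 4.1, 0, 0, 0, 0], [0.6, 0, 0, 40, 0, 0, 0], [0.6, 0, 0, 40, 0, 0, 0], [0.6, 0, 0, 40, 0, 0, 0], [0.6, 0, 0, 35, 0, 0, 0], [0.6, 0, 0, 0, 0, 0, 0]])

```text
t: 3.2
position: [568.3, 0.8, 103.7]
eef_rot: [0.655, 0.756, -0.002, -0.002]
contact_force: [0.5, 0.5, 0.0]
opening: 0.604
```

```bash
python3 - <<'E'
from h import *
s=manip.read_state(); print(s['t'],s['q'],s['position'],s['eef_rot'],s['opening'])
snap('wrist','w2.png',None,1.4)
snap('side','d2.png',(210,70,450,310),2.5)
E
```

```text
3.2 [-0.43903397  0.49109194  0.42631591  1.94207999 -0.28268288  0.77238862
  0.29150564] [568.34467915   0.76613698 103.71418199] [ 0.65464483  0.75593126 -0.00210778 -0.00190624] 0.6042986512572834
```

View pics/w2.png

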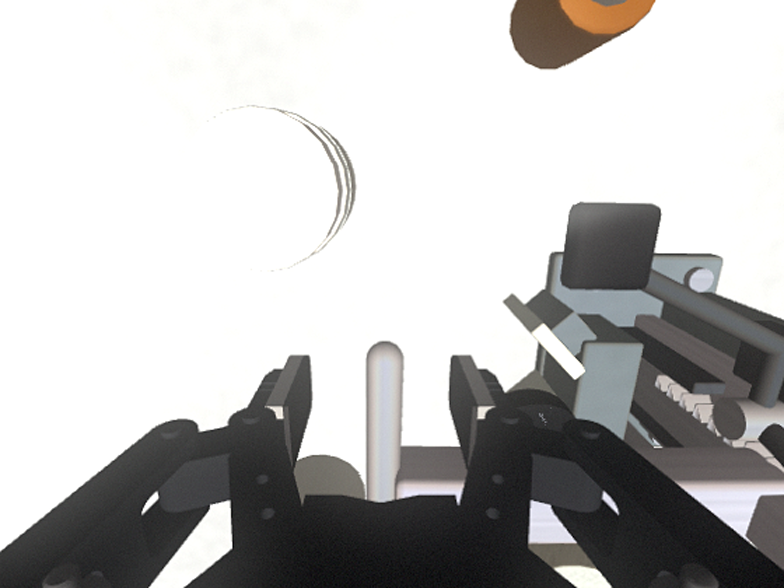

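View pics/d2.png

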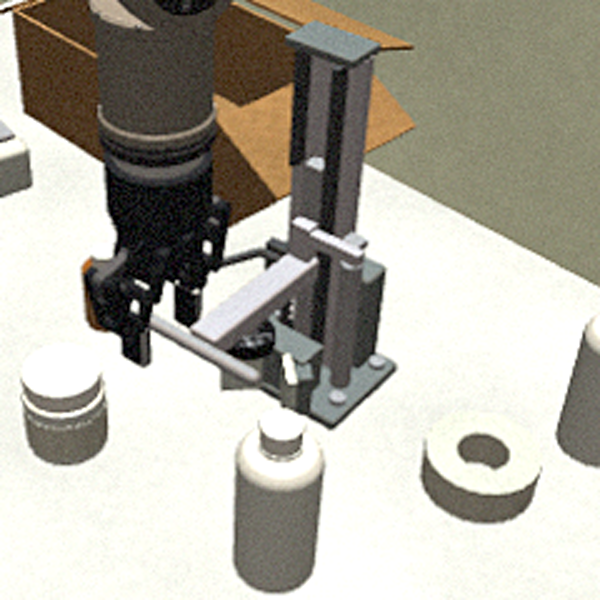

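Request:
servo_tool(series=[[0, 0, 1, 0, 0, 0, 0], [0, 0, 0, 0, 0, 0, 0], [0, 0, 0, 0, 0, 0, 0], [0, 0, 0, 0, 0, 0, 0], [0, 0, 0, 0, 0, 0, 0]], squeeze=70)

```text
t: 3.92
position: [569.8, 0.7, 107.0]
eef_rot: [0.656, 0.755, -0.001, -0.001]
contact_force: [-7.8, 0.5, 9.7]
opening: 0.115
```

Request:
servo_tool(series=[[0, 0, 0, -2, 0, 0, 0], [0, 0, 0, -4, 0, 0, 0], [0, 0, 0, -4, 0, 0, 0], [0, 0, 0, -4, 0, 0, 0], [0, 0, 0, -4, 0, 0, 0]])

```text
t: 4.55
position: [569.8, 0.7, 123.2]
eef_rot: [0.656, 0.755, -0.001, -0.001]
contact_force: [-6.1, -0.9, -13.9]
opening: 0.113
```

Request:
servo_tool(series=[[0, 0, 0, -4, 0, 0, 0], [0, 0, 0, -4, 0, 0, 0], [0, 0, 0, -4, 0, 0, 0], [0, 0, 0, -4, 0, 0, 0], [0, 0, 0, -4, 0, 0, 0], [0, 0, 0, -4, 0, 0, 0], [0, 0, 0, -4, 0, 0, 0], [0, 0, 0, -4, 0, 0, 0], [0, 0, 0, -4, 0, 0, 0], [0, 0, 0, -4, 0, 0, 0], [0, 0, 0, -4, 0, 0, 0], [0, 0, 0, -4, 0, 0, 0]])

```text
t: 6.05
position: [569.9, 0.7, 171.9]
eef_rot: [0.656, 0.755, -0.001, -0.001]
contact_force: [-5.4, -2.0, -16.6]
opening: 0.112
```

Request:
servo_tool(series=[[0, 0, 0, -4, 0, 0, 0], [0, 0, 0, -4, 0, 0, 0], [0, 0, 0, -4, 0, 0, 0], [0, 0, 0, -4, 0, 0, 0], [0, 0, 0, -4, 0, 0, 0], [0, 0, 0, 0, 0, 0, 0]])

```text
t: 6.8
position: [569.9, 0.7, 192.3]
eef_rot: [0.656, 0.755, -0.001, -0.001]
contact_force: [-9.2, -1.5, -10.3]
opening: 0.115
```

```bash
python3 - <<'E'
from h import *
s=manip.read_state(); print(s['t'],s['q'],s['position'],s['eef_rot'],s['opening'],s['contact_force'])
snap('side','d3.png',(210,70,450,310),2.5)
E
```

```text
6.8 [-0.48750973  0.37336305  0.48010664  1.8747804  -0.20982097  0.94613051
  0.22911033] [569.86829901   0.72643263 192.27193573] [ 0.65564844  0.75506465 -0.00088399 -0.00130729] 0.115298679919818 [ -9.19312569  -1.49090409 -10.34904556]
```

View pics/d3.png

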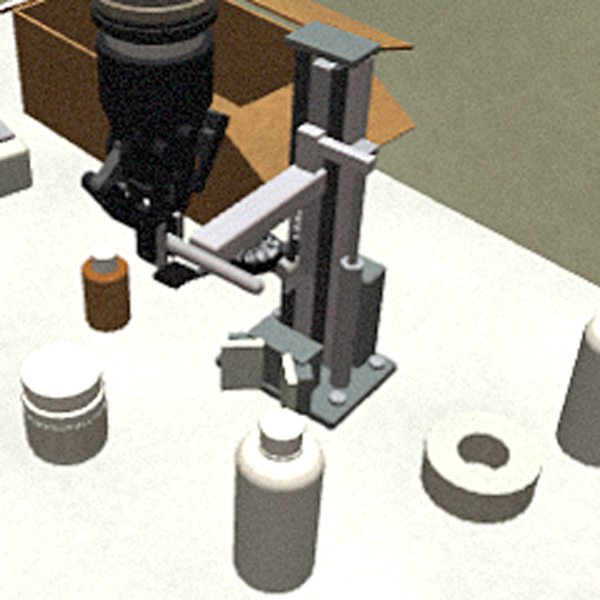

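Request:
servo_tool(series=[[0.5, 0, 0, 0, 0, 0, 0], [0.5, 0, 0, 0, 0, 0, 0], [0.5, 0, 0, 0, 0, 0, 0], [0.5, 0, 0, 0, 0, 0, 0], [0.5, 0, 0, 0, 0, 0, 0], [0.5, 0, 0, -30, 0, 0, 0], [0.5, 0, 0, -40, 0, 0, 0], [0.5, 0, 0, -40, 0, 0, 0], [0.8, 0, 0, 0, 0, 0, 0]])

```text
t: 7.98
position: [573.4, 0.7, 305.3]
eef_rot: [0.656, 0.755, 0.003, 0.002]
contact_force: [0.8, 0.1, -0.3]
opening: 0.697
```

```bash
python3 - <<'E'
from h import *
s=manip.read_state(); print(s['t'],s['q'],s['position'],s['eef_rot'],s['opening'],s['contact_force'])
snap('side','d4.png',(210,70,450,310),2.5)
snap('scene','s4.png',(110,100,360,300),3)
E
```

```text
7.975 [-0.52945678  0.2582867   0.51742999  1.74518799 -0.1388596   1.1677963
  0.16824516] [573.40196095   0.70043583 305.29077962] [0.65564821 0.75505963 0.0025146  0.00201258] 0.6974272401015232 [ 0.7723215   0.13643672 -0.27557288]
```

View pics/d4.png

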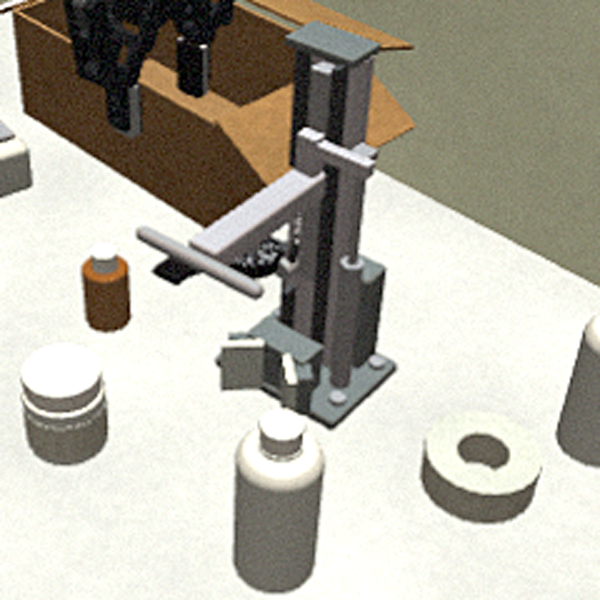

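View pics/s4.png

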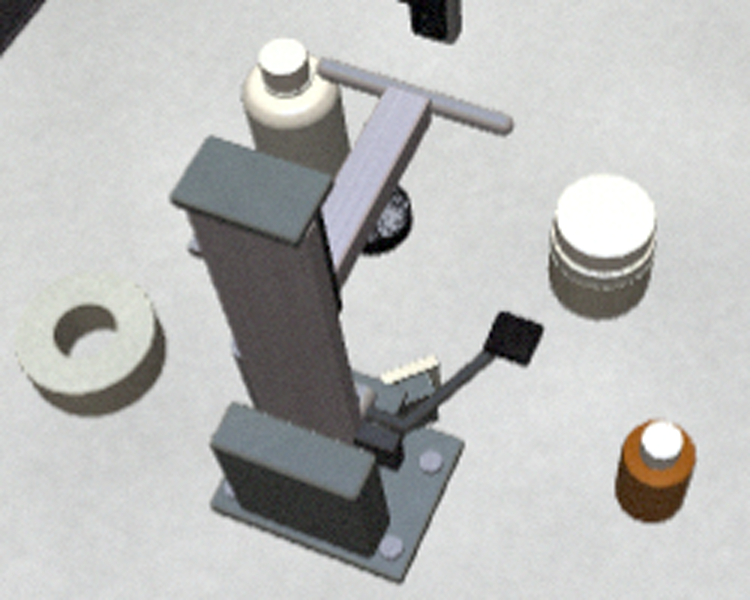

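```bash
cat > fit2.py <<'E'
import re
src=open('fit.py').read().split('best=')[0]
exec(src)
g=lambda p:np.concatenate([proj(c,W([*p[:3],p[i]],m))[0]-uv for c,uv,m,i in Q])
Q=[(a,b,c,3) for a,b,c in P]+[(sc,S(322,67),(-62,-58,116,1),4),(sc,S(508,125),(-62,58,116,1),4),(sd,D(142,233),(-62,58,116,1),4),(sd,D(259,291),(-62,-58,116,1),4)]
v=np.load('pics/w1.npy'); cw=cam('wrist',dict(position=v[:3],eef_rot=v[3:]))
Q+=[(cw,(386/1.4,308/1.4),(-62,58,116,1),3),(cw,(384/1.4,446/1.4),(-62,-58,116,1),3),(cw,(488/1.4,263/1.4),(10,87,117,0),3)]
r=least_squares(g,[636,-26,.14,9,90],loss='soft_l1');print(r.x);print(g(r.x).reshape(-1,2).round(1).tolist())
E
python3 fit2.py
```

```text
[ 6.36549830e+02 -2.56970283e+01  1.39641469e-01  9.39739353e+00
  9.02113111e+01]
[[-2.3, -0.8], [1.2, 0.5], [-0.6, -0.5], [-0.4, 1.8], [-1.8, 1.2], [-0.3, 0.1], [-1.3, -0.4], [-0.2, 1.1], [-0.3, -1.5], [-1.5, 0.1], [-0.0, -1.6], [-2.6, -0.2], [0.9, 0.7], [-2.4, -1.1], [0.9, 0.8], [-0.8, -1.1], [-0.0, 0.5], [-0.2, 0.5]]
```

```bash
cat > fk.py <<'E'
import numpy as np
from scipy.optimize import least_squares
from scipy.spatial.transform import Rotation as R
D=[([-1.24908163,0.47781323,0.02229527,1.55643922,-0.01148836,1.10931662,-0.08311784],(281.018,613.068,230.321)),
([-0.57621166,0.27885697,0.48406885,1.82143496,-0.14580609,1.07695117,0.10389094],(560.5287,40.3066,260.758)),
([-0.43903397,0.49109194,0.42631591,1.94207999,-0.28268288,0.77238862,0.29150564],(568.3447,.7661,103.714)),
([-0.48750973,0.37336305,0.48010664,1.8747804,-0.20982097,0.94613051,0.22911033],(569.868,.7264,192.272)),
([-0.52945678,0.2582867,0.51742999,1.74518799,-0.1388596,1.1677963,0.16824516],(573.402,.7004,305.29))]
def fk(p,q,full=False):
    b,d1,L1,L2,Lt,oy,ex,ey,wx=p
    r=R.from_euler('z',b-q[0]); x=np.array([0,0,d1])+r.apply([0,0,0]); pts=[x]
    r=r*R.from_euler('y',q[1]); x=x+r.apply([0,oy,0])
    r=r*R.from_euler('z',-q[2]); x=x+r.apply([ex,0,L1]); pts.append(x)
    r=r*R.from_euler('y',q[3]); x=x+r.apply([-ex,ey,0])
    r=r*R.from_euler('z',-q[4]); x=x+r.apply([0,0,L2]); pts.append(x)
    r=r*R.from_euler('y',q[5]); x=x+r.apply([wx,0,0])
    r=r*R.from_euler('z',-q[6]); x=x+r.apply([0,0,Lt]); pts.append(x)
    if full: return pts,r
    return x
def f(p): return np.concatenate([fk(p,q)-np.array(x) for q,x in D])
if __name__=='__main__':
    best=None
    rng=np.random.default_rng(0)
    for k in range(30):
        p0=np.r_[rng.uniform(-1.7,.2),rng.uniform([250,300,300,150],[400,450,450,350]),0,0,0,0]
        w=1e-2
        r=least_squares(lambda p:np.r_[f(p),w*p[5:]],p0)
        if best is None or r.cost<best.cost: best=r
    print(best.cost,best.x.round(3)); print(f(best.x).round(2)); np.save('fk.npy',best.x)
E
python3 fk.py
```

```text
0.09409263225497976 [-3.00000e-03  3.00479e+02  5.40364e+02  4.71934e+02  3.39698e+02
 -2.92510e+01  6.77000e-01 -3.11430e+01 -4.84000e-01]
[ 0.01 -0.   -0.   -0.01  0.05  0.01  0.01 -0.04 -0.01 -0.01 -0.01  0.
  0.    0.02  0.  ]
```

```bash
cat > ik.py <<'E'
from fk import *
p=np.load('fk.npy')
lo=np.array([-2.96,-.34,-1.41,.24,-1.37,.17,-2.96])+.03; hi=np.array([2.96,2.1,1.46,2.44,4.51,1.92,2.96])-.03
def orient(e,psi,flip=1):
    z=np.array([np.cos(e)*np.cos(psi),np.cos(e)*np.sin(psi),-np.sin(e)])
    y=np.array([-np.sin(psi),np.cos(psi),0])*flip; x=np.cross(y,z)
    return R.from_matrix(np.c_[x,y,z])
FL=R.from_euler('z',np.pi/2)
def pose(q):
    pts,r=fk(p,q,True); return pts,r*FL
def ik(P,Rt,q0,w=0.002):
    def g(q):
        pts,r=pose(q); return np.r_[(pts[3]-P)/100,(Rt.inv()*r).as_rotvec(),w*(q-q0)]
    s=least_squares(g,np.clip(q0,lo+1e-3,hi-1e-3),bounds=(lo,hi)); pts,r=pose(s.x)
    return s.x,np.linalg.norm(pts[3]-P),(Rt.inv()*r).magnitude(),pts
if __name__=='__main__':
    qc=np.array(D[-1][0]); rng=np.random.default_rng(1)
    for nm,B in (('pick',(547,-150)),('seat',(636.6,-25.7))):
      for e in (0,20,30,40):
        for psi in (-60,-30,0,30,60,90):
          for fl in (1,-1):
            Rt=orient(np.radians(e),np.radians(psi),fl); z=Rt.as_matrix()[:,2]
            P=np.array([*B,90.])+19*z
            sols=[]
            for k in range(14):
                q0=qc if k==0 else rng.uniform(lo,hi)
                q,dp,da,pts=ik(P,Rt,q0)
                if dp<2 and da<.02: sols.append((q,min(x[2] for x in pts[1:3])))
            if sols:
                s=min(sols,key=lambda s:np.abs(s[0]-qc).max()); print(nm,e,psi,fl,len(sols),s[0].round(2),round(s[1]))
E
python3 ik.py
```

```text
pick 0 -60 1 8 [-1.41  1.85  1.06  2.27  0.7   0.2  -1.25] 90
pick 0 -60 -1 11 [-1.16  1.43  0.75  2.26  1.36  0.72  1.37] 90
pick 0 0 1 7 [ 1.8   2.07 -1.21  2.41  3.56  0.66  0.23] 42
pick 0 0 -1 1 [ 1.8   2.07 -1.21  2.41  3.56  0.66 -2.91] 42
pick 0 30 1 9 [ 1.67  1.55 -1.07  2.16 -1.34  0.42 -1.52] 90
pick 0 30 -1 10 [ 1.67  1.55 -1.07  2.16 -1.34  0.42  1.62] 90
pick 0 60 1 4 [ 1.13  1.16 -0.51  1.83 -1.07  1.23 -1.96] 90
pick 0 60 -1 8 [ 0.77  1.08 -0.06  1.85 -1.34  1.57  1.36] 90
pick 0 90 1 4 [ 0.57  1.18  0.08  1.49 -1.04  1.89 -1.94] 90
pick 0 90 -1 6 [ 0.57  1.18  0.08  1.49 -1.04  1.89  1.2 ] 90
pick 20 -60 1 13 [-0.75  0.88  0.39  2.32  1.62  0.93 -1.61] 200
pick 20 -60 -1 5 [-1.12  1.18  0.87  2.34  1.61  0.43  1.39] 200
pick 20 30 1 5 [ 1.73  1.57 -1.38  2.23  1.62  0.2   1.64] 199
pick 20 30 -1 6 [0.01 1.12 0.8  2.33 4.16 1.89 1.31] 200
pick 20 60 1 5 [ 0.61  0.88  0.11  1.95 -1.34  1.37 -1.88] 200
pick 20 60 -1 8 [ 0.61  0.88  0.11  1.95 -1.34  1.37  1.26] 200
pick 20 90 1 3 [ 0.59  0.99  0.01  1.59 -0.89  1.58 -2.02] 200
pick 20 90 -1 8 [ 0.44  1.01  0.24  1.6  -1
[... 3390 characters left out ...]
 40 -60 -1 11 [-0.35  0.68 -0.14  2.01  1.32  1.01  2.13] 296
seat 40 -30 1 10 [ 0.14  0.66 -0.6   2.24  1.98  1.01 -1.  ] 296
seat 40 -30 -1 6 [ 0.11  0.65 -0.57  2.25  1.98  0.99  2.13] 296
seat 40 0 1 10 [ 0.97  1.18 -1.38  2.31  2.36  1.09 -0.14] 296
seat 40 0 -1 5 [ 0.72  0.79 -0.97  2.32  2.52  0.81  2.5 ] 296
seat 40 30 1 9 [ 1.21  1.22 -1.38  2.18  2.05  0.48  0.7 ] 296
seat 40 30 -1 9 [ 1.21  1.22 -1.38  2.18  2.05  0.48 -2.44] 296
seat 40 60 1 12 [ 1.22  1.29 -1.38  1.92  0.75  0.56  2.38] 296
seat 40 60 -1 12 [ 0.36  0.69 -0.04  1.97 -1.34  0.85  0.94] 296
seat 40 90 1 3 [ 0.12  0.85  0.28  1.67 -1.06  1.33 -2.14] 296
seat 40 90 -1 9 [ 0.22  0.83  0.14  1.66 -0.98  1.26  0.95] 296
```

```bash
cat > t.py <<'E'
exec(open('fit.py').read().split('best=')[0])
def tri(a,b):
    o1,d1=ray(sc,a);o2,d2=ray(sd,b)
    A=np.c_[d1,-d2];k=np.linalg.lstsq(A,o2-o1,rcond=None)[0]
    p,q=o1+d1*k[0],o2+d2*k[1]; m=(p+q)/2; d=m[:2]-[636.6,-25.7]; c,s=np.cos(.14),np.sin(.14)
    return m.round(1),np.linalg.norm(p-q).round(1),(c*d[0]+s*d[1]).round(1),(-s*d[0]+c*d[1]).round(1)
print(tri(S(236,352),D(352,262)),tri(S(195,247),D(368,155)))
for z in (0,12): print(z,atz(sd,D(340,385),z))
im=cv2.imread('pics/raw_d4.png')[120:250,290:390]; cv2.imwrite('pics/z.png',cv2.resize(np.clip(im*1.6,0,255).astype(np.uint8),None,fx=5,fy=5,interpolation=cv2.INTER_CUBIC)[:600])
E
python3 t.py
```

```text
(array([726.3, -55.5, 140.3]), np.float64(3.9), np.float64(84.6), np.float64(-42.0)) (array([725.8, -58.8, 241.6]), np.float64(1.5), np.float64(83.7), np.float64(-45.2))
0 [730.04137338 -50.93578354   0.        ]
12 [719.85258733 -59.06351455  12.        ]
```

View pics/z.png

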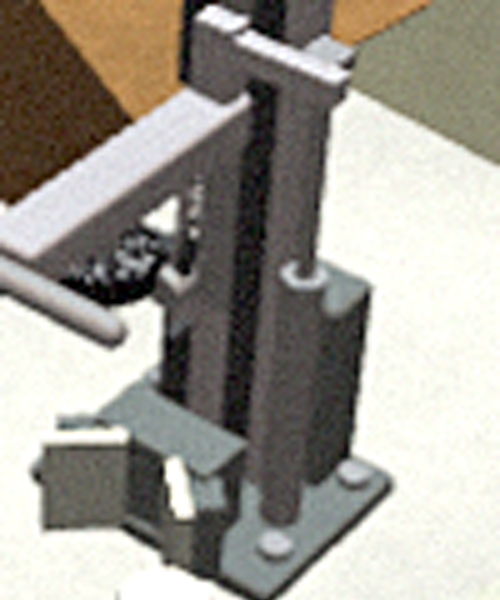

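Request:
servo_tool(series=[[0.9, -49, -26, 1, 0, 0, 0], [1, -49, -26, 1, 0, 0, 0], [1, -49, -26, 1, 0, 0, 0], [1, -49, -26, 1, 0, 0, 0], [1, -49, -26, 1, 0, 0, 0], [1, 0, 0, 0, 0, 0, 0.145], [1, 0, 0, 0, 0, 0, 0.145], [1, 0, 0, 0, 0, 0, 0.145], [1, 0, 0, 0, 0, 0, 0.145], [1, 0, 0, 0, 0, 0, 0]])

```text
t: 9.32
position: [476.6, -259.4, 295.7]
eef_rot: [0.844, 0.537, -0.001, -0.001]
contact_force: [-0.1, 0.1, -0.1]
opening: 1.001
```

Request:
servo_tool(series=[[1, 0, 0, 0, 0, 0.1525, 0], [1, 0, 0, 0, 0, 0.1525, 0], [1, 0, 0, 0, 0, 0.1525, 0], [1, 0, 0, 0, 0, 0.1525, 0], [1, 0, 0, 0, 0, 0, 0]])

```text
t: 9.95
position: [475.0, -262.2, 294.8]
eef_rot: [0.807, 0.51, 0.252, -0.161]
contact_force: [-0.5, -0.1, 0.6]
opening: 1.0
```

```bash
python3 - <<'E'
from h import *
s=manip.read_state(); print(s['t'],s['q'].round(2),s['position'],Ro.from_quat(s['eef_rot']).as_matrix().round(3),s['opening'],s['contact_force'])
E
```

```text
9.95 [ 0.21  0.38  0.67  1.8  -0.79  1.42  0.71] [ 475.01098193 -262.2218672   294.7576244 ] [[ 0.353  0.903  0.243]
 [ 0.74  -0.429  0.518]
 [ 0.572 -0.003 -0.82 ]] 1.0004657744767116 [-0.48871276 -0.06425391  0.56531855]
```

Request:
servo_tool(series=[[1, 0, 0, 0, 0, 0.1525, 0], [1, 0, 0, 0, 0, 0.1525, 0], [1, 0, 0, 0, 0, 0.1525, 0], [1, 0, 0, 0, 0, 0.1525, 0], [1, 0, 0, 0, 0, 0, 0]])

```text
t: 10.58
position: [476.8, -259.0, 294.3]
eef_rot: [0.693, 0.439, 0.482, -0.309]
contact_force: [0.4, -0.1, 0.1]
opening: 1.003
```

```bash
python3 - <<'E'
from h import *
s=manip.read_state(); print(s['t'],s['q'].round(2),s['position'],Ro.from_quat(s['eef_rot']).as_matrix().round(3),s['opening'],s['contact_force'])
np.save('pics/w5.npy',np.r_[s['position'],s['eef_rot']])
snap('wrist','w5.png',None,1.4)
E
```

```text
10.575 [ 0.54  0.64  0.5   1.79 -1.14  1.83  1.02] [ 476.83578573 -259.01717621  294.3230646 ] [[ 0.151  0.906  0.396]
 [ 0.31  -0.424  0.851]
 [ 0.939 -0.006 -0.345]] 1.003426854753552 [ 0.36023131 -0.07253149  0.0893389 ]
```

View pics/w5.png

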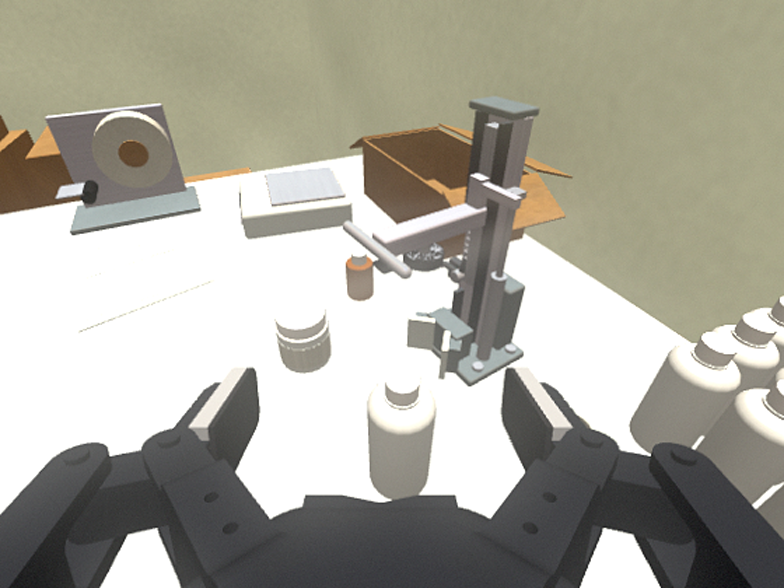

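```bash
python3 - <<'E'
from h import *
v=np.load('pics/w5.npy'); c=cam('wrist',dict(position=v[:3],eef_rot=v[3:]))
print(atz(c,(402/1.4,379/1.4),147))
im=cv2.imread('pics/raw_w5.png')[250:370,240:340]; cv2.imwrite('pics/z5.png',cv2.resize(im,None,fx=5,fy=5,interpolation=cv2.INTER_CUBIC))
for X in ([547,-150,147],[547,-150,0]): print(proj(c,X)*1.4)
E
```

```text
[ 547.46367704 -150.21231019  147.        ]
[[401.38964888 379.00580188]]
[[397.51813931 473.4060068 ]]
```

View pics/z5.png

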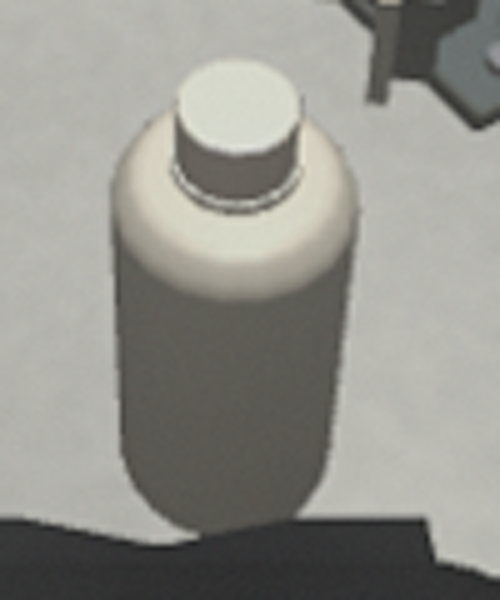

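Request:
servo_tool(series=[[1, -38, 4.8, 18.1, 0, 0, 0], [1, -38, 4.8, 18.1, 0, 0, 0], [1, -38, 4.8, 18.1, 0, 0, 0], [1, -38, 4.8, 18.1, 0, 0, 0], [1, 0, 0, 0, 0, 0, 0], [1, 0, 0, 0, 0, 0, 0]])

```text
t: 11.38
position: [502.0, -253.9, 131.5]
eef_rot: [0.692, 0.441, 0.483, -0.306]
contact_force: [0.6, -0.3, 0.9]
opening: 0.996
```

```bash
python3 - <<'E'
from h import *
s=manip.read_state(); M=Ro.from_quat(s['eef_rot']).as_matrix(); print(s['t'],s['q'].round(2),s['position'],M.round(3),s['contact_force'])
np.save('pics/w6.npy',np.r_[s['position'],s['eef_rot']])
B=np.array([547.4,-150.5,85]); print('to axis in tool',M.T@(B-s['position']))
snap('wrist','w6.png',None,1.4)
E
```

```text
11.375 [ 0.56  0.9   0.43  1.79 -1.22  1.71  1.23] [ 502.0126894  -253.88655013  131.51977822] [[ 0.144  0.906  0.398]
 [ 0.314 -0.423  0.85 ]
 [ 0.938  0.003 -0.346]] [ 0.55514148 -0.28153359  0.92917329]
to axis in tool [ -4.63032049  -2.77064659 121.99901691]
```

View pics/w6.png

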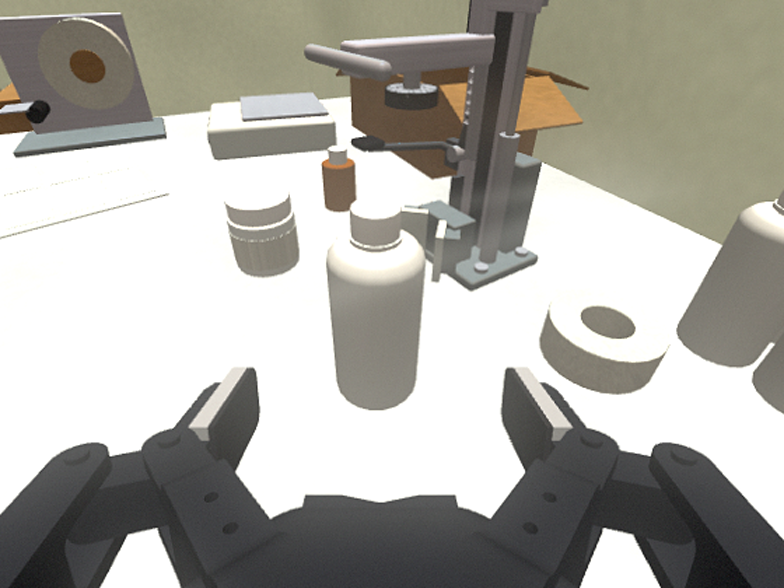

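Request:
servo_tool(series=[[1, -1.1, -0.7, 36, 0, 0, 0], [1, -1.1, -0.7, 36, 0, 0, 0], [1, -1.1, -0.7, 36, 0, 0, 0], [1, -1.1, -0.7, 36, 0, 0, 0], [1, 0, 0, 0, 0, 0, 0], [1, 0, 0, 0, 0, 0, 0]])

```text
t: 12.18
position: [555.9, -133.0, 77.2]
eef_rot: [0.692, 0.44, 0.484, -0.306]
contact_force: [-0.3, -0.3, 0.2]
opening: 1.0
```

```bash
python3 - <<'E'
from h import *
s=manip.read_state(); M=Ro.from_quat(s['eef_rot']).as_matrix(); print(s['t'],s['q'].round(2),s['position'],s['contact_force'])
B=np.array([547.4,-150.5,85]); print('to axis in tool',M.T@(B-s['position']))
snap('wrist','w7.png',None,1.4)
snap('side','d7.png',(210,70,450,310),2.5)
E
```

```text
12.175 [ 0.47  0.91  0.25  1.91 -1.35  1.48  1.27] [ 555.90524888 -133.04560996   77.20410526] [-0.30949652 -0.27599666  0.15866474]
to axis in tool [  0.61960509  -0.24331988 -20.91238509]
```

View pics/w7.png

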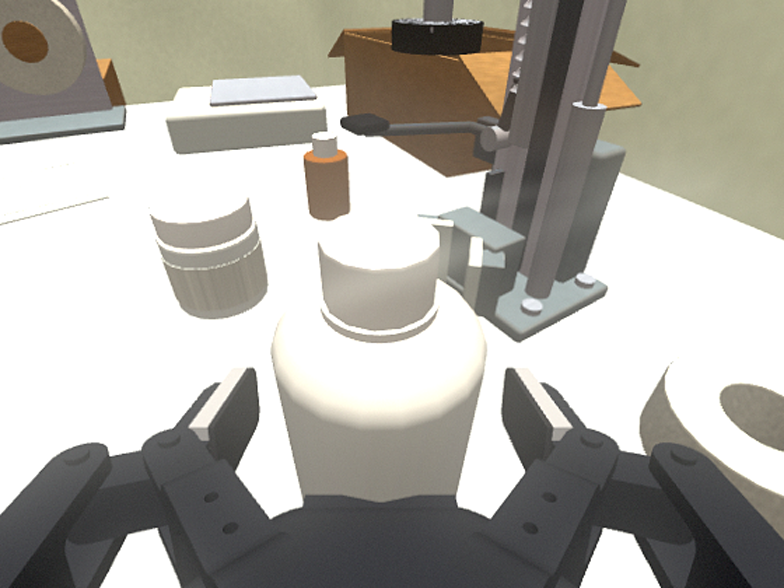

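View pics/d7.png

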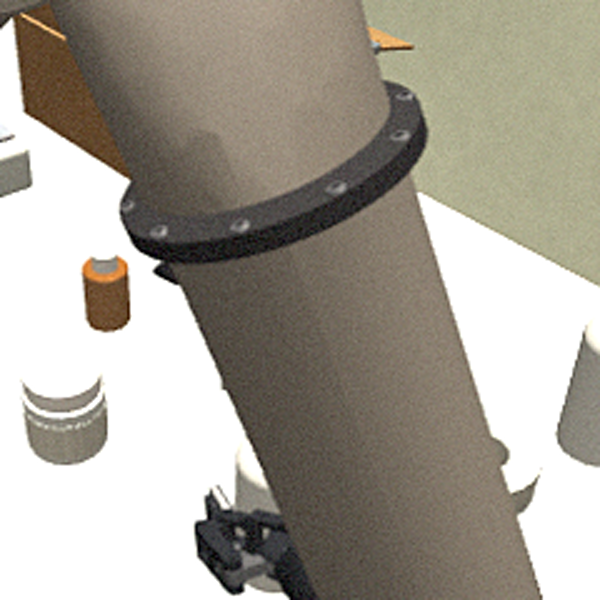

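Request:
servo_tool(series=[[0.5, 0, 0, 2, 0, 0, 0], [0.5, 0, 0, 0, 0, 0, 0], [0.5, 0, 0, 0, 0, 0, 0], [0.5, 0, 0, 0, 0, 0, 0], [0.5, 0, 0, 0, 0, 0, 0]], squeeze=35)

```text
t: 12.9
position: [556.6, -130.2, 75.3]
eef_rot: [0.692, 0.439, 0.484, -0.307]
contact_force: [0.3, -2.2, 3.8]
opening: 0.717
```

```bash
cat > chk.py <<'E'
from h import *
from ik import pose,ik,orient
s=manip.read_state(); print(s['t'],s['q'].round(2),s['position'],s['contact_force'],s['opening'])
pts,r=pose(s['q']); print(np.round(pts),'rot err',(Ro.from_quat(s['eef_rot']).inv()*r).magnitude())
# path sim
q=s['q'].copy()
c,sn=np.cos(.14),np.sin(.14)
for X,Y,psi in [(-106,-110,65),(-100,-80,70),(-90,-40,72),(-75,0,75),(-40,0,75),(0,0,75),(0,0,65),(0,0,85)]:
    B=np.array([636.6+c*X-sn*Y,-25.7+sn*X+c*Y,88]); Rt=orient(np.radians(20.2),np.radians(psi),-1)
    P=B+22*Rt.as_matrix()[:,2]; q,dp,da,pts=ik(P,Rt,q,.01)
    print(X,Y,psi,q.round(2),round(dp,2),round(da,3),np.round(pts[1]),np.round(pts[2]))
E
python3 chk.py
```

```text
12.9 [ 0.47  0.91  0.24  1.91 -1.35  1.48  1.27] [ 556.56104876 -130.20008327   75.28873393] [ 0.31115637 -2.18541468  3.77077612] 0.717304583543437
[[   0.    0.  300.]
 [ 366. -223.  631.]
 [ 426. -408.  200.]
 [ 562. -120.   83.]] rot err 0.0027645256836770324
-106 -110 65 [ 0.49  0.92  0.25  1.9  -1.33  1.49  1.28] 0.0 0.0 [ 365. -229.  628.] [ 421. -419.  198.]
-100 -80 70 [ 0.45  0.92  0.24  1.88 -1.29  1.49  1.27] 0.0 0.0 [ 375. -214.  627.] [ 447. -399.  198.]
-90 -40 72 [ 0.4   0.91  0.21  1.91 -1.31  1.46  1.28] 0.0 0.0 [ 381. -193.  633.] [ 461. -361.  198.]
-75 0 75 [ 0.34  0.9   0.18  1.92 -1.32  1.43  1.27] 0.0 0.0 [ 389. -171.  635.] [ 485. -324.  198.]
-40 0 75 [ 0.32  0.92  0.17  1.85 -1.34  1.42  1.22] 0.0 0.0 [ 397. -166.  628.] [ 520. -319.  198.]
0 0 75 [ 0.33  0.94  0.12  1.77 -1.34  1.4   1.14] 0.0 0.0 [ 403. -169.  620.] [ 559. -313.  198.]
0 0 65 [ 0.6   0.9  -0.23  1.88 -1.34  1.08  1.14] 0.0 0.0 [ 333. -264.  635.] [ 511. -296.  198.]
0 0 85 [ 0.5   0.98 -0.16  1.63 -1.03  1.33  1.  ] 0.0 0.0 [ 378. -243.  602.] [ 610. -323.  198.]
```

Request:
servo_tool(series=[[0.5, 2.8, 0, -1, 0, 0, 0], [0.5, 2.8, 0, -1, 0, 0, 0], [0.5, 0, 0, 0, 0.082, 0, -0.03], [0.5, 0, 0, 0, 0.082, 0, -0.03], [0.5, 0, 0, 0, 0, 0, 0]])

```text
t: 13.52
position: [557.2, -129.6, 80.8]
eef_rot: [0.651, 0.499, 0.455, -0.348]
contact_force: [-0.9, -0.1, -2.1]
opening: 0.713
```

```bash
cat > st.py <<'E'
from h import *
s=manip.read_state(); M=Ro.from_quat(s['eef_rot']).as_matrix(); print(s['t'],s['q'].round(2),s['position'].round(1),s['contact_force'].round(1),s['opening']); print(M.round(3))
E
python3 st.py; python3 - <<'E'
from h import *
c=cam('side')
im=cv2.imread('pics/side0.png'); 
for uv in ((462,194),(500,168),(534,232),(498,214)): print(atz(c,uv,147))
snap('wrist','w8.png',None,1.4); snap('side','d8.png',None,1.4); snap('scene','s8.png',(110,100,360,300),3)
E
```

```text
13.525 [ 0.45  0.94  0.25  1.79 -1.21  1.55  1.23] [ 557.2 -129.6   80.8] [-0.9 -0.1 -2.1] 0.7129915556442487
[[ 0.088  0.966  0.245]
 [ 0.333 -0.26   0.906]
 [ 0.939  0.001 -0.344]]
[ 825.88731185 -239.33968352  147.        ]
[ 952.7489311  -244.18250015  147.        ]
[ 825.32346006 -375.84536896  147.        ]
[ 823.19673577 -312.42161296  147.        ]
```

View pics/w8.png

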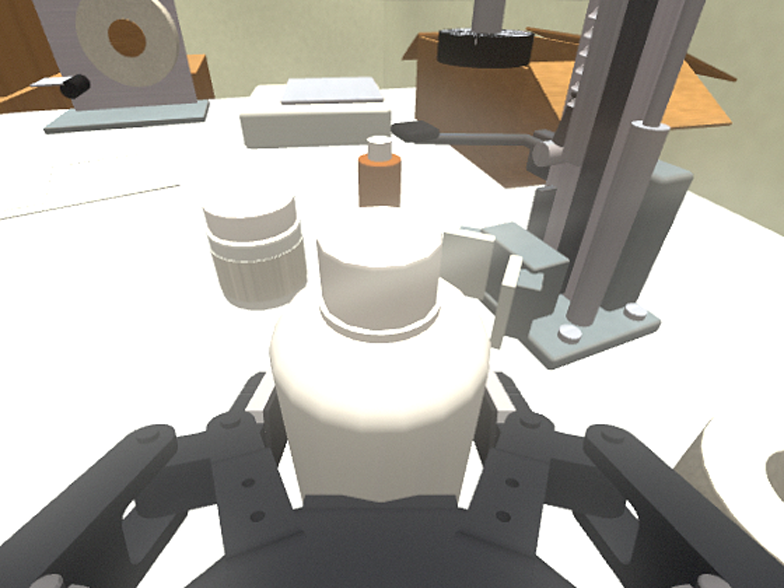

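View pics/s8.png

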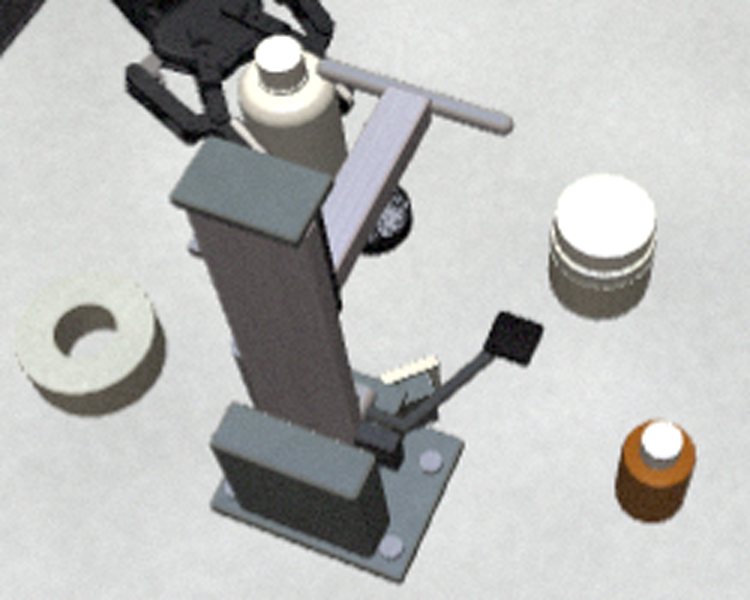

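```bash
cat > cap.py <<'E'
from h import *
import sys
def capfind(uv,z):
    c=cam('wrist'); return atz(c,uv,z)
u,v,z=map(float,sys.argv[1:4]); X=capfind((u/1.4,v/1.4),z); d=X[:2]-[636.6,-25.7]; c,s=np.cos(.14),np.sin(.14)
print(X, 'stand frame',c*d[0]+s*d[1],-s*d[0]+c*d[1])
E
python3 cap.py 380 230 152
python3 - <<'E'
import numpy as np
c,s=np.cos(.14),np.sin(.14)
M=np.array([[.088,.966,.245],[.333,-.26,.906],[.939,.001,-.344]])
cur=np.array([551.4,-151.1])
for X,Y in [(-75,-40),(-75,0),(-25,0),(-8,0),(0,0)]:
    B=np.array([636.6+c*X-s*Y,-25.7+s*X+c*Y]); d=B-cur; print(X,Y,B,d,(M.T@[*d,0]).round(1)); cur=B
print('1mm x',M.T@[c,s,0],'1mm y',M.T@[-s,c,0])
E
```

```text
[ 550.68939699 -148.31210824  152.        ] stand frame -102.1797288187775 -109.42423778600364
-75 -40 [567.91552487 -75.77437345] [16.51552487 75.32562655] [26.5 -3.6 72.3]
-75 0 [562.33380028 -36.1657336 ] [-5.58172459 39.60863985] [ 12.7 -15.7  34.5]
-25 0 [611.84460009 -29.18857787] [49.51079981  6.97715573] [ 6.7 46.  18.5]
-8 0 [628.67827203 -26.81634492] [16.83367194  2.37223295] [ 2.3 15.6  6.3]
0 0 [636.6 -25.7] [7.92172797 1.11634492] [1.1 7.4 3. ]
1mm x [0.13360686 0.92026744 0.36902898] 1mm y [ 0.31746213 -0.39225481  0.86294763]
```

Request:
servo_tool(series=[[0.5, 6.6, -0.9, 18.1, 0, 0, 0], [0.5, 6.6, -0.9, 18.1, 0, 0, 0], [0.5, 6.6, -0.9, 18.1, 0, 0, 0], [0.5, 6.6, -0.9, 18.1, 0, 0, 0], [0.5, 6.35, -7.85, 17.25, 0, 0, 0], [0.5, 6.35, -7.85, 17.25, 0, 0, 0], [0.5, 0, 0, 0, 0, 0, 0], [0.5, 0, 0, 0, 0, 0, 0]])

```text
t: 14.68
position: [567.6, -15.6, 81.0]
eef_rot: [0.651, 0.498, 0.455, -0.348]
contact_force: [0.4, -0.4, -2.0]
opening: 0.715
```

```bash
python3 st.py; python3 -c "
from h import *
snap('wrist','w9.png',None,1.4);snap('scene','s9.png',(110,100,360,300),3)"
```

```text
14.675 [ 0.36  0.88  0.14  1.93 -1.32  1.39  1.25] [567.6 -15.6  81. ] [ 0.4 -0.4 -2. ] 0.7148768360872436
[[ 0.09   0.965  0.246]
 [ 0.332 -0.262  0.906]
 [ 0.939  0.    -0.344]]
```

View pics/w9.png

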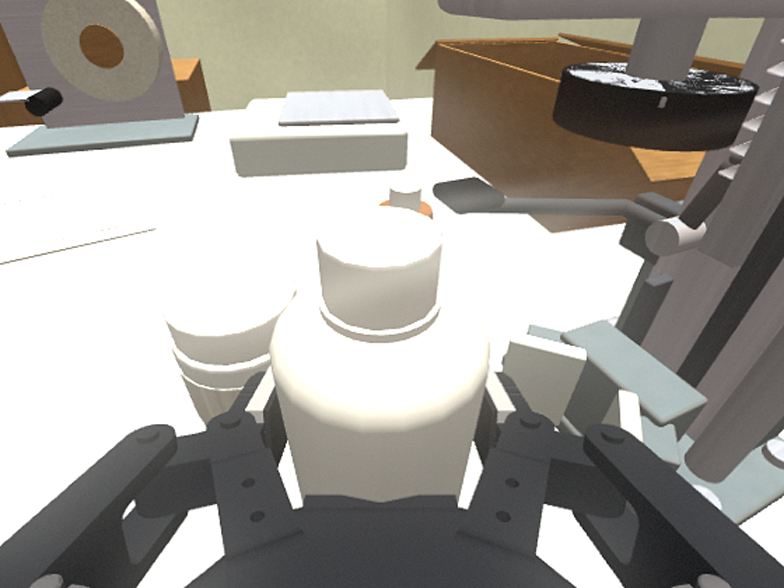

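View pics/s9.png

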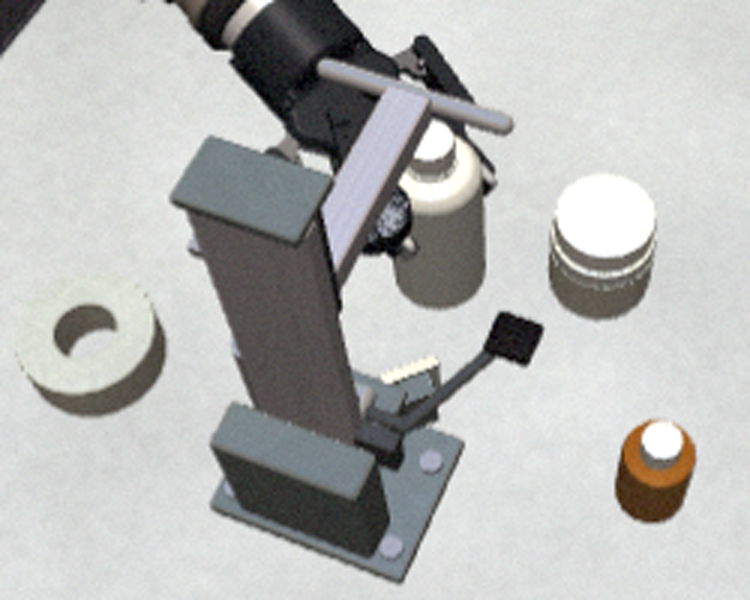

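Request:
servo_tool(series=[[0.5, 1.85, 12, 5, 0, 0, 0], [0.5, 1.85, 12, 5, 0, 0, 0], [0.5, 1.85, 12, 5, 0, 0, 0], [0.5, 1.85, 12, 5, 0, 0, 0], [0.5, 1.85, 12, 5, 0, 0, 0], [0.5, 0, 0, 0, 0, 0, 0], [0.5, 0, 0, 0, 0, 0, 0]])

```text
t: 15.65
position: [631.9, -5.0, 80.9]
eef_rot: [0.651, 0.498, 0.455, -0.348]
contact_force: [-0.5, -0.2, -1.9]
opening: 0.716
```

```bash
python3 st.py; python3 -c "
from h import *
snap('wrist','w10.png',None,1.4);snap('scene','s10.png',(110,100,360,300),3)"
```

```text
15.65 [ 0.34  0.91  0.08  1.8  -1.34  1.36  1.14] [631.9  -5.   80.9] [-0.5 -0.2 -1.9] 0.7159078827721366
[[ 0.09   0.965  0.245]
 [ 0.332 -0.261  0.906]
 [ 0.939 -0.001 -0.344]]
```

View pics/w10.png

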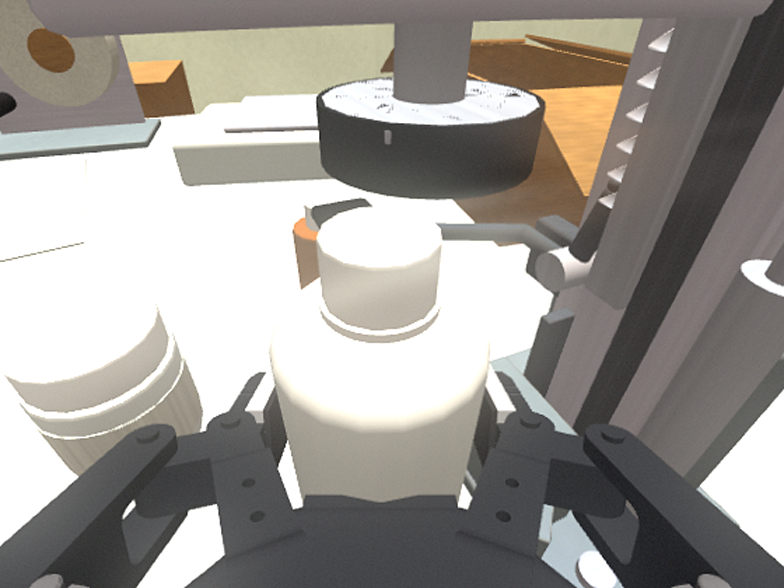

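View pics/s10.png

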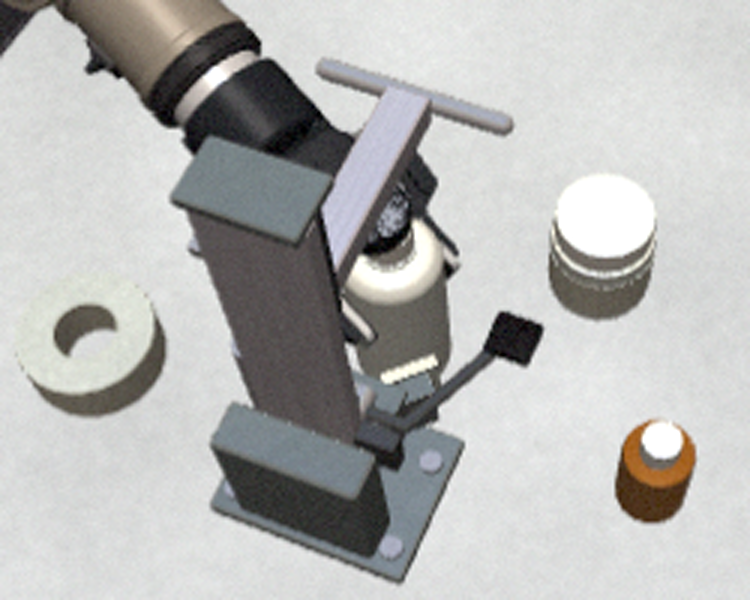

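Request:
servo_tool(series=[[0.5, -2.3, 0, 0.9, 0, 0, 0], [0.5, -2.3, 0, 0.9, 0, 0, 0], [0.5, 0.1, 2.1, 0.2, 0, 0, 0], [0.5, 0.3, 1.8, 0.7, 0, 0, 0], [0.5, 0.3, 1.8, 0.7, 0, 0, 0], [0.5, 0.1, 0.9, 0.4, 0, 0, 0], [0.5, 0, 0, 0, 0, 0, 0], [0.5, 0, 0, 0, 0, 0, 0]])

```text
t: 16.75
position: [639.3, -4.4, 76.2]
eef_rot: [0.651, 0.498, 0.455, -0.348]
contact_force: [-0.3, 0.2, -2.4]
opening: 0.718
```

```bash
python3 st.py
```

```text
16.75 [ 0.34  0.92  0.07  1.79 -1.34  1.36  1.14] [639.3  -4.4  76.2] [-0.3  0.2 -2.4] 0.7180844842147316
[[ 0.09   0.965  0.245]
 [ 0.332 -0.261  0.906]
 [ 0.939 -0.    -0.344]]
```

Request:
servo_tool(series=[[0.5, 0.13, 0.92, 0.37, 0, 0, 0], [0.5, 0.13, 0.92, 0.37, 0, 0, 0], [0.5, 0, 0, 0, 0, 0, 0]])

```text
t: 17.12
position: [640.2, -4.6, 75.9]
eef_rot: [0.651, 0.498, 0.454, -0.349]
contact_force: [-5.5, -3.1, -0.1]
opening: 0.715
```

Request:
servo_tool(series=[[0.5, 0.13, 0.92, 0.37, 0, 0, 0], [0.5, 0.13, 0.92, 0.37, 0, 0, 0], [0.5, 0, 0, 0, 0, 0, 0]])

```text
t: 17.5
position: [640.8, -4.9, 75.6]
eef_rot: [0.651, 0.498, 0.454, -0.349]
contact_force: [-9.3, -6.4, 2.1]
opening: 0.716
```

Request:
servo_tool(series=[[0.5, -0.2, 0.3, -0.6, 0, 0, 0], [0.5, 0.07, 0.46, 0.18, 0, 0, 0], [0.5, 0, 0, 0, 0, 0, 0], [0.5, 0, 0, 0, 0, 0, 0]])

```text
t: 18.0
position: [641.1, -5.2, 75.5]
eef_rot: [0.651, 0.498, 0.453, -0.35]
contact_force: [-10.0, -5.0, 0.9]
opening: 0.715
```

```bash
python3 st.py; python3 -c "
from h import *
snap('wrist','w11.png',None,1.4);snap('scene','s11.png',(110,100,360,300),3)"
```

```text
18.0 [ 0.34  0.92  0.07  1.78 -1.33  1.36  1.13] [641.1  -5.2  75.5] [-10.   -5.    0.9] 0.7148833340491831
[[ 0.093  0.966  0.242]
 [ 0.332 -0.259  0.907]
 [ 0.939 -0.004 -0.344]]
```

View pics/w11.png

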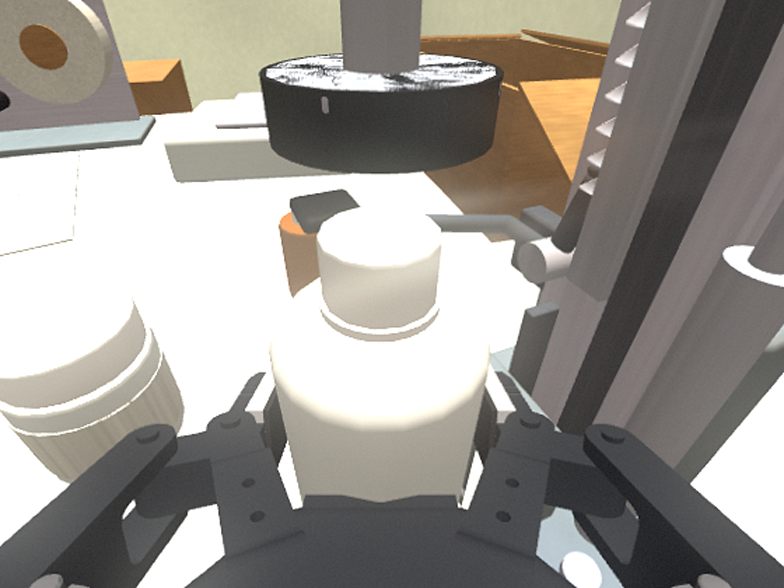

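View pics/s11.png

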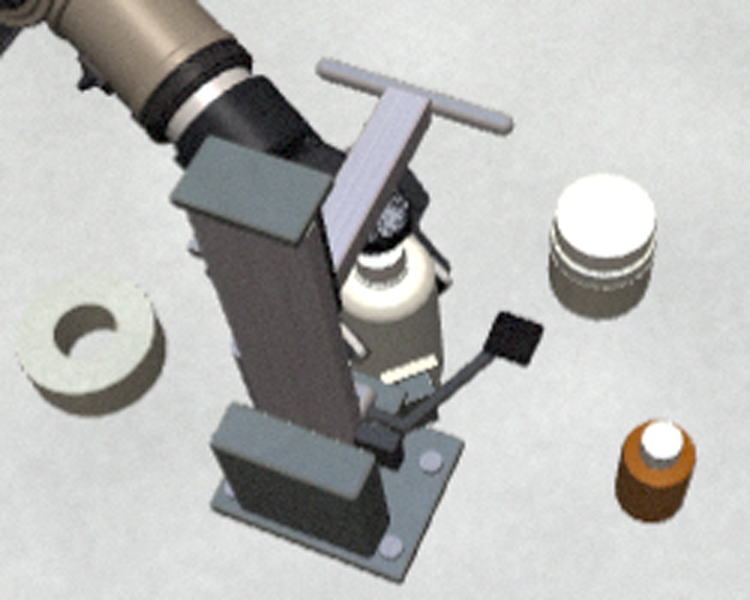

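Request:
servo_tool(series=[[0.75, 0, 0, 0, 0, 0, 0], [0.82, 0, 0, 0, 0, 0, 0], [0.88, 0, 0, 0, 0, 0, 0], [0.88, 0, 0, 0, 0, 0, 0]])

```text
t: 18.6
position: [644.3, -4.3, 76.5]
eef_rot: [0.651, 0.498, 0.455, -0.348]
contact_force: [-0.5, 0.7, 0.5]
opening: 0.88
```

```bash
python3 st.py; python3 -c "
from h import *
snap('wrist','w12.png',None,1.4)"
```

```text
18.6 [ 0.34  0.92  0.07  1.78 -1.34  1.35  1.13] [644.3  -4.3  76.5] [-0.5  0.7  0.5] 0.8801502563316089
[[ 0.089  0.965  0.246]
 [ 0.332 -0.261  0.907]
 [ 0.939  0.001 -0.343]]
```

View pics/w12.png

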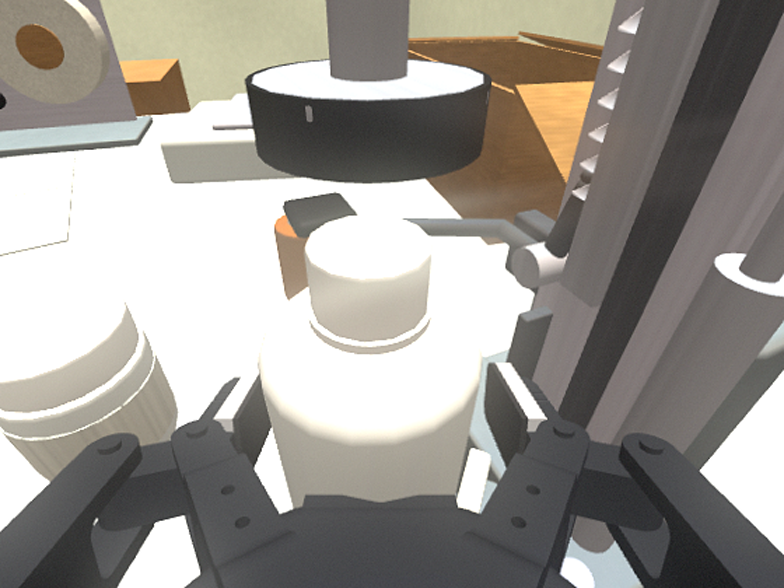

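```bash
python3 cap.py 369 141 170; python3 cap.py 368.5 250 147; python3 -c "
import cv2
im=cv2.imread('pics/raw_w12.png')[30:260,160:370]
cv2.imwrite('pics/z12.png',cv2.resize(im,None,fx=2.6,fy=2.6,interpolation=cv2.INTER_CUBIC))"
```

```text
[635.51106169 -27.61434482 170.        ] stand frame -1.3454177730726062 -1.7436610151720549
[634.43815176 -30.18729475 147.        ] stand frame -2.7668677905319865 -4.14172000668923
```

View pics/z12.png

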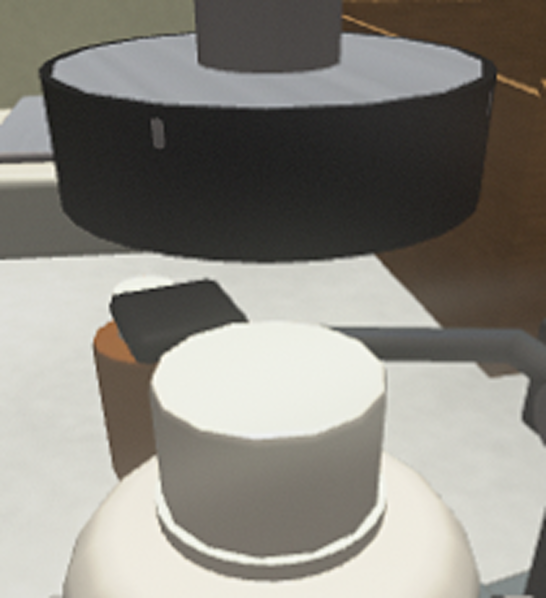

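```bash
cat > capfit.py <<'E'
from h import *
def circ(c,X,r):
    a=np.linspace(0,2*np.pi,181); return proj(c,np.c_[X[0]+r*np.cos(a),X[1]+r*np.sin(a),np.full(181,X[2])])
def fit(c,box,z,r,x0=(636,-26)):
    l,rr,t,b=box
    def g(x):
        P=circ(c,[x[0],x[1],z],r); v=[]
        if l is not None:v.append(P[:,0].min()-l)
        if rr is not None:v.append(P[:,0].max()-rr)
        if t is not None:v.append(P[:,1].min()-t)
        if b is not None:v.append(P[:,1].max()-b)
        return v
    s=least_squares(g,x0); d=s.x-[636.6,-25.7]; k,n=np.cos(.14),np.sin(.14)
    return s.x.round(2),np.round(s.fun,1),'stand',np.round([k*d[0]+n*d[1],-n*d[0]+k*d[1]],2)
if __name__=='__main__':
    c=cam('wrist'); T=lambda l,r,t,b:[None if q is None else q/2.6+o for q,o in zip((l,r,t,b),(160,160,30,30))]
    print('cap',fit(c,T(152,386,320,437),147,15)); print('pad',fit(c,T(62,484,None,262),170,22)); print('pad r free z169',fit(c,T(None,None,None,262),170,22))
E
python3 capfit.py
```

```text
cap (array([635.55, -26.19]), array([-1.9,  1.9, -1.7,  0.3]), 'stand', array([-1.11, -0.33]))
pad (array([636.18, -26.86]), array([-0.4,  0.4, -0.4]), 'stand', array([-0.57, -1.09]))
pad r free z169 (array([635.74, -26.98]), array([-0.]), 'stand', array([-1.03, -1.15]))
```

Request:
servo_tool(series=[[0.88, -5, 0, -14, 0, 0, 0], [0.88, -8.6, 0, -23.5, 0, 0, 0], [0.88, -8.6, 0, -23.5, 0, 0, 0], [0.88, -8.6, 0, -23.5, 0, 0, 0], [0.88, -12, 0, -33, 0, 0, 0], [0.88, -12, 0, -33, 0, 0, 0], [0.88, -12, 0, -33, 0, 0, 0], [0.88, 0, 0, 0, 0, 0, 0]])

```text
t: 19.65
position: [591.3, -198.5, 75.6]
eef_rot: [0.653, 0.497, 0.455, -0.346]
contact_force: [0.8, 0.6, 0.8]
opening: 0.884
```

```bash
python3 st.py; python3 -c "
from h import *
snap('wrist','w13.png',None,1.4);snap('scene','s13.png',(110,100,360,300),3)"
```

```text
19.65 [ 0.56  1.    0.19  1.59 -1.15  1.58  1.12] [ 591.3 -198.5   75.6] [0.8 0.6 0.8] 0.8842649035848432
[[ 0.093  0.964  0.25 ]
 [ 0.335 -0.267  0.904]
 [ 0.938 -0.001 -0.347]]
```

View pics/w13.png

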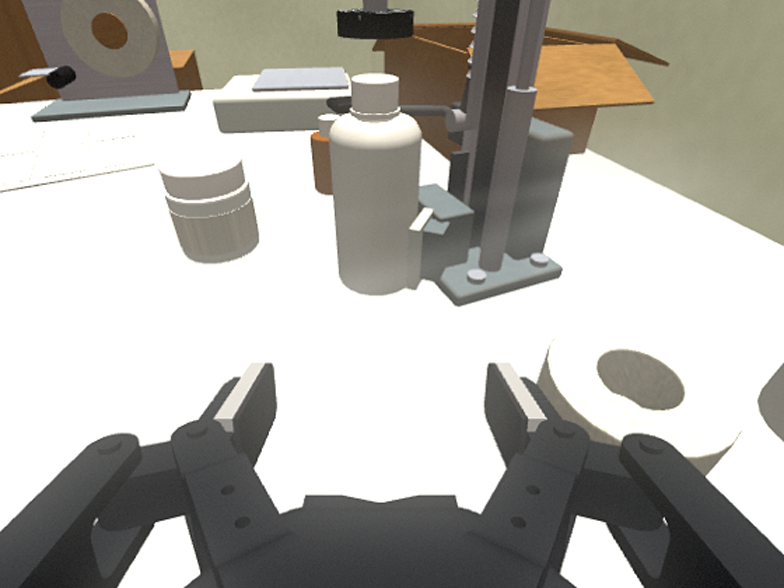

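View pics/s13.png

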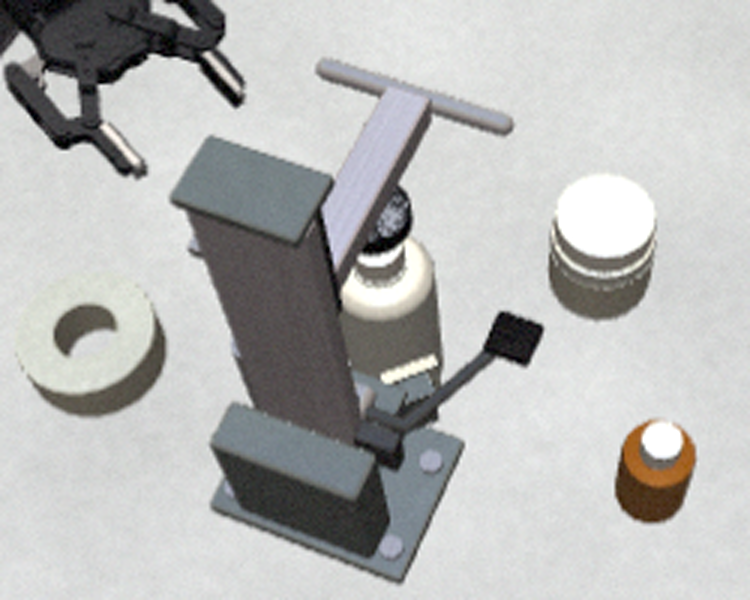

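Request:
servo_tool(series=[[0.5, 0, 0, -25, 0, -0.1525, 0], [0.3, 0, 0, -25, 0, -0.1525, 0], [0, 0, 0, -25, 0, -0.1525, 0], [0, 0, 0, -25, 0, -0.1525, 0], [0, 0, 0, -30, 0, -0.1525, 0], [0, 0, 0, -30, 0, -0.1525, 0], [0, 0, 0, -40, 0, -0.1525, 0], [0, 0, 0, -40, 0, -0.1525, 0], [0, 0, 0, -40, 0, 0, 0], [0, 0, 0, 0, 0, 0, 0]])

```text
t: 21.0
position: [560.5, -318.5, 302.9]
eef_rot: [0.793, 0.609, 0.002, 0.002]
contact_force: [-0.9, -0.7, -0.3]
opening: 0.001
```

```bash
python3 st.py
```

```text
21.0 [-0.12  0.45  0.78  1.59 -0.33  1.23  0.45] [ 560.5 -318.5  302.9] [-0.9 -0.7 -0.3] 0.0006394958590071069
[[ 0.258  0.966  0.005]
 [ 0.966 -0.258 -0.001]
 [ 0.     0.005 -1.   ]]
```

Request:
servo_tool(series=[[0, 55, -3.8, -1, 0, 0, 0], [0, 55, -3.8, -1, 0, 0, 0], [0, 55, -3.8, -1, 0, 0, 0], [0, 55, -3.8, -1, 0, 0, 0], [0, 55, -3.8, -1, 0, 0, 0], [0, 55, -3.8, -1, 0, 0, 0], [0, 55, -3.8, 0, 0, 0, 0], [0, 0, 0, 0, 0, 0, -0.133], [0, 0, 0, 0, 0, 0, -0.133], [0, 0, 0, 0, 0, 0, -0.133], [0, 0, 0, 0, 0, 0, 0], [0, 0, 0, 0, 0, 0, 0]])

```text
t: 22.5
position: [633.1, 59.3, 305.1]
eef_rot: [0.659, 0.752, -0.0, -0.001]
contact_force: [-1.1, 0.3, -0.2]
opening: 0.002
```

```bash
python3 st.py; python3 -c "
from h import *
snap('wrist','w14.png',None,1.4)
M=cam('wrist');print(proj(M,[634.3,62,117])*1.4)"
```

```text
22.5 [-0.65  0.4   0.63  1.6  -0.25  1.22  0.16] [633.1  59.3 305.1] [-1.1  0.3 -0.2] 0.0016900209862733698
[[-0.132  0.991 -0.001]
 [ 0.991  0.132  0.   ]
 [ 0.    -0.001 -1.   ]]
[[381.02902709 261.7151188 ]]
```

View pics/w14.png

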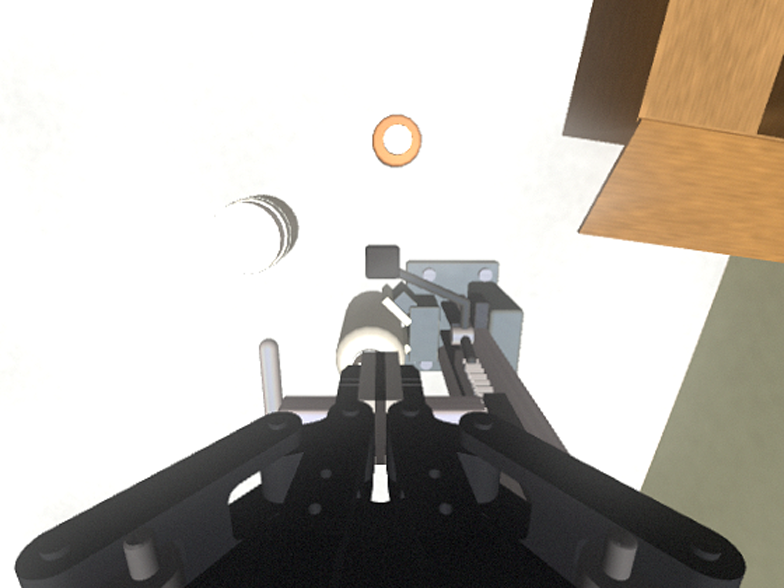

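Request:
servo_tool(series=[[0, 2.7, 1.6, 20, 0, 0, 0], [0, 0, 0, 40, 0, 0, 0], [0, 0, 0, 40, 0, 0, 0], [0, 0, 0, 40, 0, 0, 0], [0, 0, 0, 30, 0, 0, 0], [0, 0, 0, 10, 0, 0, 0], [0, 0, 0, 0, 0, 0, 0], [0, 0, 0, 0, 0, 0, 0]])

```text
t: 23.55
position: [635.7, 62.1, 126.9]
eef_rot: [0.658, 0.753, 0.001, 0.001]
contact_force: [0.3, 0.7, 1.0]
opening: 0.003
```

```bash
python3 st.py; python3 -c "
from h import *
snap('wrist','w15.png',None,1.4)
snap('side','d15.png',(210,70,450,310),2.5)"
```

```text
23.55 [-0.58  0.58  0.54  1.77 -0.37  0.89  0.26] [635.7  62.1 126.9] [0.3 0.7 1. ] 0.0025137766451442858
[[-0.134  0.991  0.002]
 [ 0.991  0.134  0.   ]
 [ 0.     0.002 -1.   ]]
```

View pics/w15.png

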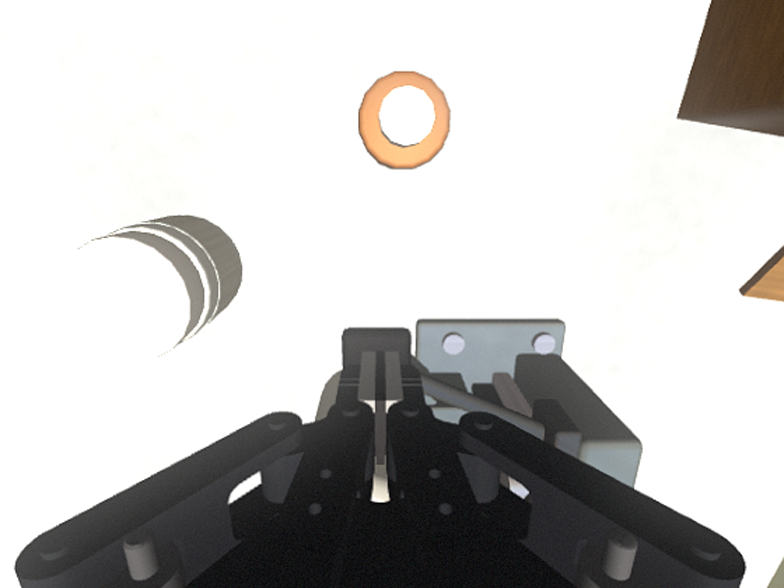

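View pics/d15.png

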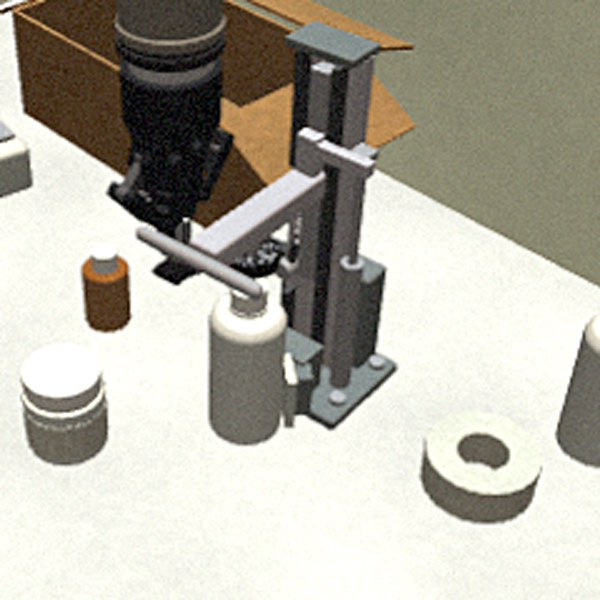

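Request:
servo_tool(series=[[0, 0, -1, 5, 0, 0, 0], [0, 0, 0, 3, 0, 0, 0], [0, 0, 0, 2, 0, 0, 0], [0, 0, 0, 2, 0, 0, 0], [0, 0, 0, 0, 0, 0, 0], [0, 0, 0, 0, 0, 0, 0]])

```text
t: 24.4
position: [633.7, 62.3, 113.7]
eef_rot: [0.658, 0.753, 0.0, -0.0]
contact_force: [-1.3, 2.8, 3.7]
opening: -0.001
```

```bash
python3 st.py
```

```text
24.4 [-0.57  0.6   0.53  1.78 -0.38  0.87  0.27] [633.7  62.3 113.7] [-1.3  2.8  3.7] -0.001344071061754571
[[-0.135  0.991 -0.   ]
 [ 0.991  0.135  0.   ]
 [ 0.    -0.    -1.   ]]
```

Request:
servo_tool(series=[[0, 0, 0, 1.5, 0, 0, 0], [0, 0, 0, 1.5, 0, 0, 0], [0, 0, 0, 1.2, 0, 0, 0], [0, 0, 0, 0, 0, 0, 0]])

```text
t: 24.9
position: [634.0, 61.5, 109.4]
eef_rot: [0.658, 0.753, -0.0, 0.0]
contact_force: [-0.6, -0.6, 0.7]
opening: -0.0
```

```bash
python3 st.py; python3 -c "
from h import *
snap('side','d16.png',(210,70,450,310),2.5)"
```

```text
24.9 [-0.57  0.6   0.53  1.78 -0.38  0.86  0.27] [634.   61.5 109.4] [-0.6 -0.6  0.7] -0.0004131637542974789
[[-0.134  0.991  0.   ]
 [ 0.991  0.134 -0.   ]
 [-0.     0.    -1.   ]]
```

View pics/d16.png

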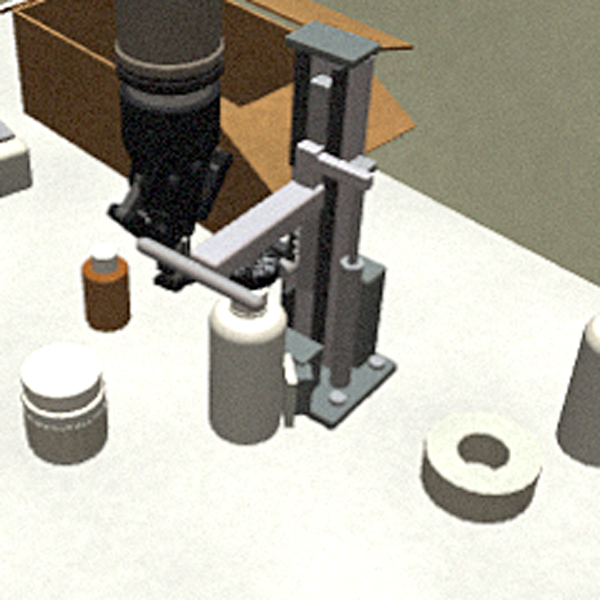

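Request:
servo_tool(series=[[0, 0, 0, 0, 0, 0, 0], [0, 0, 0, 0, 0, 0, 0], [0, 0, 0, 0, 0, 0, 0], [0, 0, 0, 0, 0, 0, 0], [0, 0, 0, 0, 0, 0, 0], [0, 0, 0, 0, 0, 0, 0], [0, 0, 0, 0, 0, 0, 0], [0, 0, 0, 0, 0, 0, 0]])

```text
t: 25.95
position: [633.9, 61.9, 109.5]
eef_rot: [0.658, 0.753, 0.0, 0.0]
contact_force: [1.1, -0.4, 2.9]
opening: 0.003
```

```bash
python3 st.py; python3 -c "
from h import *
snap('side','d17.png',(210,70,450,310),2.5);snap('scene','s17.png',(110,100,360,300),3)"
```

```text
25.95 [-0.57  0.6   0.53  1.78 -0.38  0.86  0.27] [633.9  61.9 109.5] [ 1.1 -0.4  2.9] 0.002852147170512804
[[-0.134  0.991  0.   ]
 [ 0.991  0.134 -0.   ]
 [-0.     0.    -1.   ]]
```

View pics/d17.png

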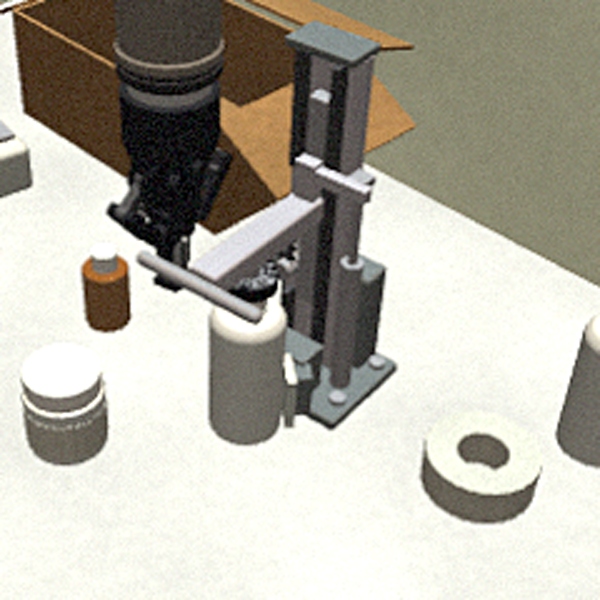

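View pics/s17.png

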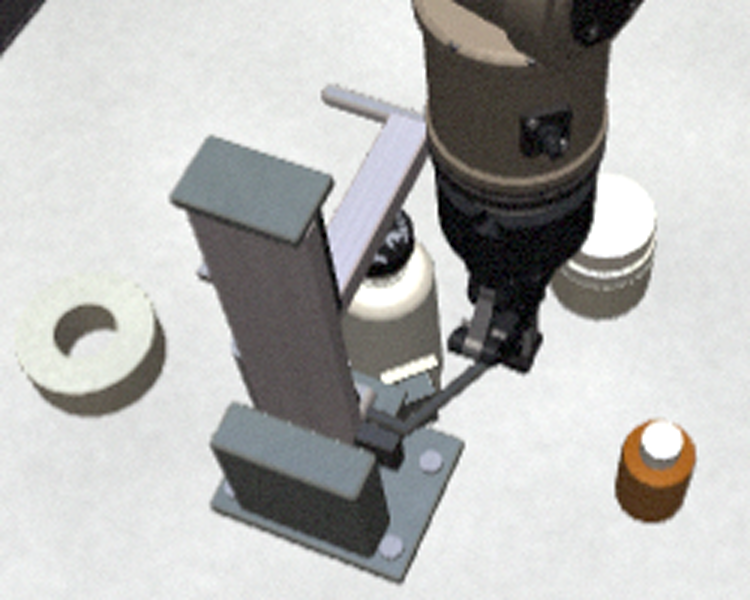

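Request:
servo_tool(series=[[0, 0, 0, 0, 0, 0, 0], [0, 0, 0, 0, 0, 0, 0], [0, 0, 0, 0, 0, 0, 0], [0, 0, 0, 0, 0, 0, 0]])

```text
t: 26.55
position: [633.8, 61.9, 109.5]
eef_rot: [0.658, 0.753, 0.0, -0.0]
contact_force: [0.8, -0.7, 0.8]
opening: -0.003
```

```bash
python3 st.py; python3 -c "
from h import *
snap('side','d18.png',(210,70,450,310),2.5)
a=cv2.imread('pics/raw_d17.png').astype(float);b=cv2.imread('pics/raw_d18.png').astype(float)
print(np.abs(a-b)[120:220,260:370].mean(),np.abs(a-b)[300:400,100:200].mean())
exec(open('fit.py').read().split('best=')[0])
x=[636.6,-25.7,.14]
for h in (62,67,72,78): print(h,[((proj(sd,W([*x,h],(-62,y,116,1)))[0]-[210,70])*2.5).round(1) for y in (58,-58)])
"
```

```text
26.55 [-0.57  0.6   0.53  1.78 -0.38  0.86  0.27] [633.8  61.9 109.5] [ 0.8 -0.7  0.8] -0.002842729429093138
[[-0.134  0.991 -0.   ]
 [ 0.991  0.134  0.   ]
 [ 0.    -0.    -1.   ]]
4.137090909090909 2.609566666666667
62 [array([137.4, 261. ]), array([260. , 324.5])]
67 [array([137.2, 255.7]), array([260.2, 319.1])]
72 [array([136.9, 250.3]), array([260.5, 313.5])]
78 [array([136.6, 243.8]), array([260.8, 306.8])]
```

```bash
python3 -c "
import cv2,numpy as np
a=[np.clip(cv2.imread(f'pics/raw_{n}.png')[160:215,260:330]*1.6,0,255).astype(np.uint8) for n in ('d17','d18')]
cv2.imwrite('pics/z18.png',cv2.resize(np.vstack(a),None,fx=5,fy=5,interpolation=cv2.INTER_CUBIC))"
```

```text
(no output)
```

View pics/z18.png

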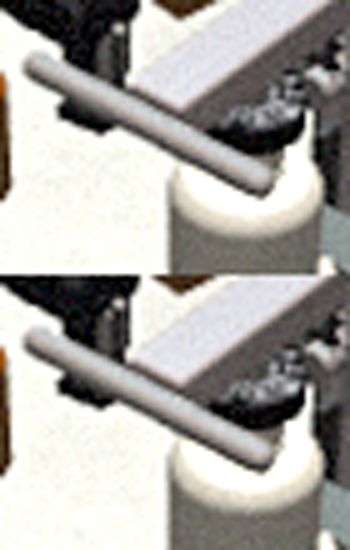

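```bash
python3 -c "
from h import *
exec(open('fit.py').read().split('best=')[0])
a=cv2.imread('pics/raw_d15.png',0);b=cv2.imread('pics/raw_d18.png',0)
up=lambda i:cv2.resize(i,None,fx=8,fy=8,interpolation=cv2.INTER_CUBIC)
x=[636.6,-25.7,.14]
for nm,(x0,y0,x1,y1),m in [('barR',(294,170,318,192),(-62,-50,116,1)),('clampR',(340,120,364,142),(80,-40,150,1)),('rodtop',(328,90,346,112),(85,0,230,1))]:
    t=up(a[y0:y1,x0:x1]); s=up(b[y0-3:y1+16,x0-6:x1+6]); r=cv2.matchTemplate(s,t,cv2.TM_CCOEFF_NORMED); _,v,_,l=cv2.minMaxLoc(r)
    d=np.array([l[0]/8-6,l[1]/8-3]); 
    print(nm,v,d,[(h,(proj(sd,W([*x,h],m))[0]-proj(sd,W([*x,90],m))[0]).round(2)) for h in (67,72)])
"
```

```text
barR 0.6862635016441345 [-0.25 10.  ] [(67, array([-0.37, 10.3 ])), (72, array([-0.29,  8.09]))]
clampR 0.8962432146072388 [-1.125 10.375] [(67, array([-1.09, 10.46])), (72, array([-0.85,  8.22]))]
rodtop 0.8636544346809387 [-0.875 11.25 ] [(67, array([-0.9 , 11.68])), (72, array([-0.71,  9.18]))]
```

Request:
servo_tool(series=[[0, 0, 0, -2, 0, 0, 0], [0, 0, 0, -4, 0, 0, 0], [0, 0, 0, -10, 0, 0, 0], [0, 0, 0, -30, 0, 0, 0], [0, 0, 0, -40, 0, 0, 0], [0, 0, 0, -50, 0, 0, 0], [0, 0, 0, -50, 0, 0, 0], [0, 0, 0, 0, 0, 0, 0], [0, 0, 0, 0, 0, 0, 0]])

```text
t: 27.72
position: [633.3, 62.2, 295.3]
eef_rot: [0.658, 0.753, 0.0, -0.0]
contact_force: [0.3, 0.7, -0.4]
opening: -0.002
```

```bash
python3 st.py; python3 -c "
from h import *
snap('side','d19.png',(210,70,450,310),2.5);snap('scene','s19.png',(110,100,360,300),3);snap('wrist','w19.png',None,1.4)
exec(open('fit.py').read().split('best=')[0])
a=cv2.imread('pics/raw_d18.png',0);b=cv2.imread('pics/raw_d19.png',0)
up=lambda i:cv2.resize(i,None,fx=8,fy=8,interpolation=cv2.INTER_CUBIC)
for nm,(x0,y0,x1,y1) in [('barR',(294,180,318,202)),('clampR',(340,130,364,152)),('bottle',(290,192,326,250))]:
    t=up(a[y0:y1,x0:x1]); s=up(b[y0-5:y1+5,x0-5:x1+5]); r=cv2.matchTemplate(s,t,cv2.TM_CCOEFF_NORMED); _,v,_,l=cv2.minMaxLoc(r); print(nm,v,l[0]/8-5,l[1]/8-5)
"
```

```text
27.725 [-0.65  0.41  0.63  1.61 -0.26  1.21  0.17] [633.3  62.2 295.3] [ 0.3  0.7 -0.4] -0.0015262556839980756
[[-0.134  0.991 -0.001]
 [ 0.991  0.134  0.001]
 [ 0.001 -0.    -1.   ]]
barR 0.9740488529205322 0.0 0.0
clampR 0.9965381622314453 0.0 0.0
bottle 0.9970831871032715 0.0 0.0
```

View pics/d19.png

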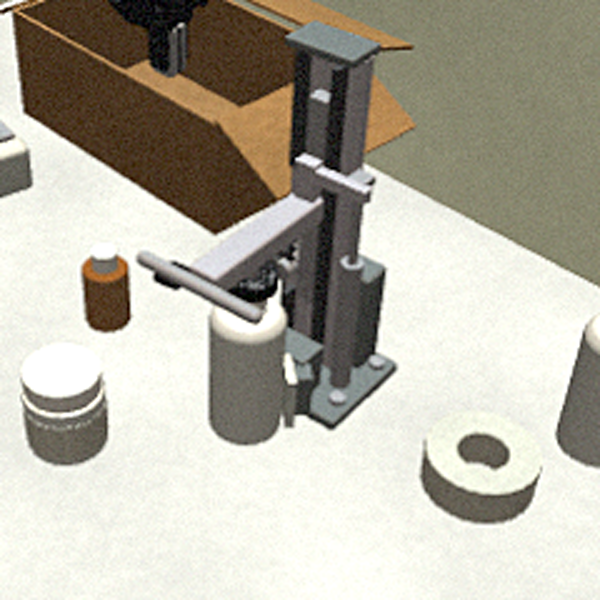

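View pics/s19.png

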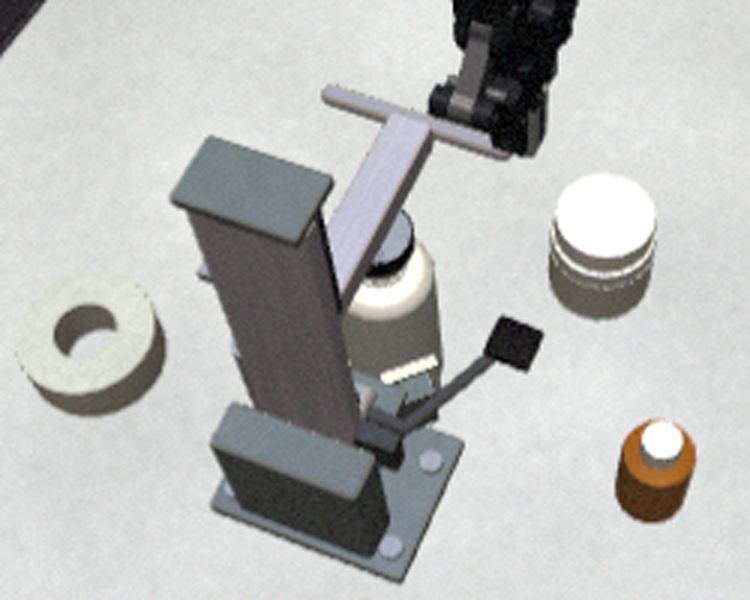

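View pics/w19.png

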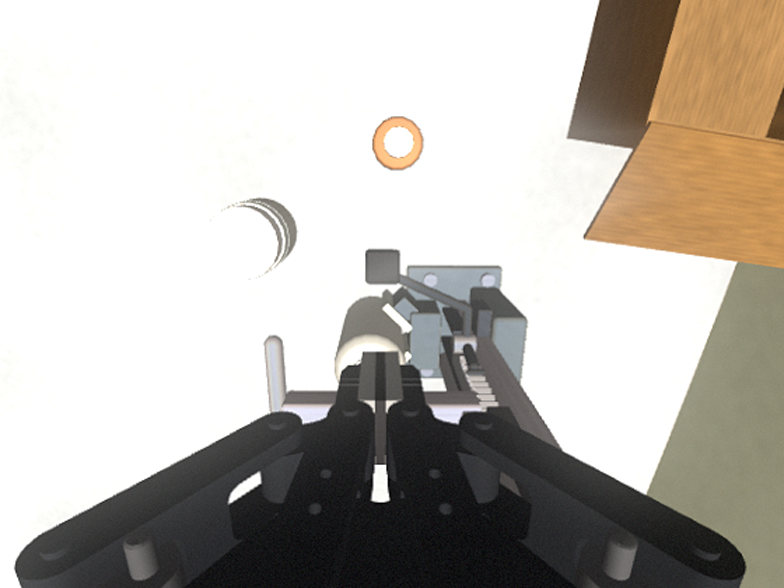

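```bash
python3 -c "
from capfit import *
sd=cam('side')
P=(circ(sd,[636.6,-25.7,60],31)-[210,70])*2.5; print(P[:,0].min(),P[:,0].max()); P=(circ(sd,[636.6,-25.7,0],31)-[210,70])*2.5; print(P[:,1].max())
im=cv2.imread('pics/raw_d19.png',0); v=(P[:,1].mean()/2.5+70)
r=int(proj(sd,[636.6,-25.7,60])[0,1]); print(r, im[r-1:r+2,288:330].mean(0).round().tolist())
"
```

```text
207.7782251081804 283.2484632141835
446.29052519351023
217 [156.0, 157.0, 159.0, 160.0, 170.0, 122.0, 67.0, 60.0, 64.0, 68.0, 65.0, 64.0, 68.0, 69.0, 68.0, 65.0, 64.0, 68.0, 68.0, 67.0, 68.0, 65.0, 66.0, 67.0, 64.0, 67.0, 67.0, 66.0, 65.0, 61.0, 64.0, 62.0, 59.0, 62.0, 57.0, 66.0, 153.0, 177.0, 178.0, 132.0, 84.0, 87.0]
```

```bash
python3 -c "
from rig import manip
print(manip.job_done())"
```

```text
the job is handed in; nothing more can be done
None
```

The bottle is loaded in the stand with the head resting on its cap, and I handed the job in at about 28 s of the 72 s allowed. The hand-in gave no verdict.

- **Head lift:** I gripped the crossbar off-centre and raised the head from its first click. It then hung by itself at about 90 mm, fitted from both cameras.
- **Bottle:** I carried it upright in a tilted side grasp. I slid it into the V-block, where the wrist force reached about 11 N, and then released it.
- **Lever:** I pressed the thumb pad about 7.5 mm. The readings I took, between moves, stayed under 5 N. I held it down until the head stopped moving, then let go.

Last checks:
- **Head height:** tracking between pictures puts it close to 67 mm. My first rough reading was 67 to 70 mm, and the finer tracking favoured 67.
- **After release:** neither the head nor the bottle had shifted in the side view.
- **Bottle position:** before the head came down, the cap sat about 1 mm from the pad's centre. Its outline in the side picture is also within about 1 mm of the seat. The cameras differ from each other by 1 to 2 mm, so this is within tolerance but no more exact than that.
- **Upright:** the bottle looked upright in every view, but I did not measure the angle.
- **Bystanders:** the jar, amber bottle and label roll look unmoved in the pictures.
- **Robot:** it is about 180 mm above the lever, touching nothing.

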